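Square a model wall in the gluing jig and hang up the pusher

ROBOT

A 6-joint arm with a two-finger parallel gripper is mounted at the origin on a cart in front of the work surface, level with it; the furniture and walls round the work are solid. World frame = base frame: x ahead of the robot, y to its left, z up, the work surface at z = 0. Lengths are in m, angles in rad, forces in N, time in s.
With the tool pointing down it reaches from about 0.325 to 0.85 m from the base axis. Payload 4.4 kg.
Tool frame: the origin (TCP) lies on the centre line of the jaws, within the pads' length; the fingertips stand 8 mm ahead of it and the grasp point (between the pads) lies 11 mm behind it; z points along the fingers, y is the line along which they close (so a half turn about z gives the same grasp; the last joint's range is limited). The gripper opens to 94 mm and grips with 3 to 60 N. Pads are 16 mm wide; open, the fingers measure 119 mm over their backs; the gripper's body (75 mm by 177 mm) begins 78 mm behind the grasp point.
Start: joints at [-1.296, 0.207, 1.542, -0, 1.393, -0.15], TCP at [0.237, -0.524, 0.213] pointing down, gripper open.
Joint ranges: [-2.73, 2.73], [-0.86, 2.22], [0.23, 2.46], [-1.11, 4.25], [0.08, 2.63], [-2.82, 2.82]. Speed limits (rad/s): [2.79, 2.79, 3.14, 3.14, 3.14, 3.14].

INTERFACE

Orientations are given as a unit quaternion [w, x, y, z].
In Python, from cell import sensors, viewer, finish_job, models gives the robot as it stands.
- The arm moves only by the tool servo_tool, never from a script. Its argument "targets" is one flat list of numbers, 4 for each row, row after row: the shift along the tool's x, y, z as a fraction of full scale, then the turn about the tool's z as a fraction of full scale. In form: [x, y, z, spin, x, y, z, spin, ...]. A call has 1 to 12 rows; each row shifts and turns the commanded pose from where the row before left it, along the tool's axes as they then stand; what a row does not reach is not made up. Full scale, the value 1, is 500 mm for a shift and 0.12 rad for a turn. A row lasts 1/8 s, in which the tool goes at most 62.5 mm and 10.7 degrees, less where a joint would pass 70% of its speed; a pose out of reach is approached as far as the arm can. A call with a number of a shift or a turn outside -1 to 1 is refused whole. A call with a gripper value outside its range is refused whole. "claw" is the opening, from -1 (shut) to 1 (fully open), set as the call begins (left out, the last holds). The fingers move at their own pace and stop on an object; the grip force is fixed at half the most. Time passes only in rows, so rows that do not move let the fingers close. It gives the time, the measured TCP pose, the force, the opening and the grip force at its end, in the units of the state.
- sensors.get_state(): the state, without advancing time (a new reading comes with each control period).
- viewer.camera(name): name is "side" or "top"; returns a dict with "pixels" (384x512x3 uint8, red, green, blue), "fx", "fy", "cx", "cy" (pixels), "T" (4x4, takes a point from camera to world coordinates). Camera axes: x right, y down, z forward; pixel columns grow to the right and rows downward; lengths in m; the calibration is good to about 2 mm. A picture is of the moment at which its call begins. There is no depth.
- finish_job(): hands the job in; it is judged then, once.
Trained networks look in the newest picture that a camera, given by its name, has taken for a name from the list of things; names that differ only in an ending like _2 or _b are one class to them, and where a whole thing is asked for, a point or a joint stands for the part that bears it (a point fixed in the world has none). Each returns a list of dicts, best first, with "p" (0 to 1); they miss things now and then, are a little off and sometimes report something else, mostly with a low value. They report only what shows in the picture. A call takes as long as a camera call.
- models.trace(camera, query): "mask" (384x512 bool, what is visible of it) and "location" ([column, row] in pixels, amid what is visible of it).
The state is a dict: "clock": time; "joint_pos": joint angles; "qvel": joint speeds; "effort": joint torques, N m; "ee_pos": TCP position; "ee_rot": TCP orientation; "wrist_force": force on the tool from outside, world axes, zero at the start; "torque": the same for the moment, N m; "opening": finger opening in m; "grip_force": force on a finger pad.
Only numpy, scipy, OpenCV 4.12 (cv2) and the standard library are available. Lean on these libraries where they do the work, as an engineer would, in place of code of your own. Each camera call takes 0.05 s, during which the arm holds its last target. There are 200 camera calls.

TASK

Take the ball-tipped pusher off its wire hanger and, reaching in slantwise under the ring lamp, nudge the plywood wall panel with the pusher's tip until its edges lie flush against both fences of the squaring jig, fully home in the corner. Then hang the pusher back in the hanger's throat by its collar, let go, and leave the panel squared. Do not touch the panel with the gripper or bump the lamp, and leave the jar, tape roll and bottles where they are.

Things in the scene. Friction and masses are not known exactly. Their poses are not given: they have to be found in the camera images.
- jig_corner (a point): Inner corner of the squaring jig's two fences (where their inner faces would meet; a 6 mm relief is cut there), on the top face of its plate, 6 mm above the bench. One fence's inner face is the plane x = 0, the other's y = 0; the open plate is on the side of negative x and negative y, 142 mm each way. The corner points roughly away from the robot.
- jig: Fixed squaring jig: aluminium plate 154 x 154 x 6 mm with an engraved 20 mm grid and two steel fences along its far edges, 12 mm wide, standing 14 mm above the plate, at a right angle. Origin on the bench under jig_corner, same axes.
- panel_mid (a point): Centre, half-way up, of the plywood wall panel. Home, it is at (-45, -30, +3) mm in the jig_corner frame with the same yaw: the panel's +x short edge against the fence at jig x = 0, its +y long edge against the fence at y = 0. It starts 15 to 32 mm short of that in x and in y, askew by up to 0.25 rad.
- panel_corner (a point): The panel's corner between its +x and +y edges, on its underside; axes as the panel's. Home, it coincides with jig_corner.
- panel: Loose plywood wall of a model house lying flat on the jig's plate: 90 mm (its x) x 60 mm (its y) x 6 mm, about 30 g, with two window openings, 26 x 30 mm centred at (-21, +3) mm and 24 x 30 mm at (+22, +3) mm. Friction about 0.6 (0.5 to 0.7): an askew panel can bind on a fence if pushed mid-edge; push nearer the lagging end. Origin at the centre of its underside.
- lamp_ring (a point): Centre of the underside of the ring lamp's head, 178 mm above the bench: a level ring of 116 mm outer and 68 mm inner diameter, 12 mm thick, above where the panel belongs. A gripper upright over the panel's edges would strike it; lean the tool about 35 degrees, its top back from the jig's corner towards the robot.
- lamp: Fixed ring lamp; origin under its foot, 80 mm across, behind the jig's corner. From the foot a bent arm, 9 mm thick, rises to 208 mm and comes to the ring from behind.
- pusher_handle (a point): Middle of the pusher's wooden handle, on its axis, 152 mm above the lowest point of the ball; grip here. The handle is round, 16 mm in diameter and 60 mm long, 122 to 182 mm above that lowest point. The z axis runs along the pusher from tip to handle. At the start it hangs upright by its collar in the hanger.
- pusher: Pusher, 182 mm long, 80 g, heavy end down, round all along: ball tip 10 mm in diameter, 6 mm shaft, brass belly 22 mm in diameter (50 to 92 mm up), 8 mm neck (92 to 118 mm), brass collar 24 mm in diameter (118 to 122 mm), wooden handle (122 to 182 mm). Origin at the lowest point of the ball, z along it to the handle.
- pusher_collar (a point): The centre of the underside of the pusher's collar, 34 mm below pusher_handle along the pusher.
- pusher_tip (a point): The centre of the pusher's ball tip (radius 5 mm), 147 mm below pusher_handle along the pusher.
- hanger_throat (a point): The seat of the hanger: midway between its two wires at the height of their tops, 145 mm above the bench; the collar's underside rests here. The wires (5 mm thick, clear gap 12 mm) run along x, and the hanger opens towards -x, roughly towards the robot. x and y axes as the hanger's.
- hanger: Fixed bent-wire hanger on a wooden foot (50 x 60 x 12 mm, under the upright). In front the wires turn up at x = -19 mm, to 6 mm above the seat; behind, they rise 6 mm at x = +22 mm and go on to an upright at +50 mm. The neck goes in and out sideways along x with the collar 10 to 16 mm above the seat; collar and belly do not pass between the wires. Origin on the bench under the seat.
- jar_mid (a point): Small lidded paint jar, 43 mm across and 55 mm high, loose; its centre. A bystander.
- tape_mid (a point): Roll of masking tape lying flat, 60 mm across, 12 mm high, loose; its centre. A bystander.
- glue_mid (a point): Small bottle with a blue pointed cap, 30 mm across, 90 mm high, loose; its centre. A bystander.
- dropper_mid (a point): Small bottle with a green pointed cap, 30 mm across, 97 mm high, loose; its centre. A bystander.

How it is judged:
On the way, in this order (a step that is already met when the one before it is completed fails the run):
1. The pusher is off the hanger (distance between pusher_collar and hanger_throat above 0.06 m), for 0.1 s.
2. The panel lies home in the corner, flush with both fences, the pusher still off the hanger (x of panel_corner in the frame of jig_corner between -0.002 and 0.002 m and y of panel_corner in the frame of jig_corner between -0.002 and 0.002 m and angle between the x axis of panel_corner and the x axis of jig_corner, either way round below 0.025 rad and z of panel_corner in the frame of jig_corner between -0.002 and 0.002 m and angle between panel's own z axis and vertical below 0.04 rad and distance between pusher_collar and hanger_throat above 0.06 m), for 0.2 s.
At the end, for the whole second after the job is handed in: Panel flat on the plate, its corner within 2 mm of both fences' inner faces, edges parallel to them within 0.025 rad; pusher let go, hanging in the throat: collar within 8 mm of the seat along the wires, 4 mm across, 3 mm in height, upright within 0.15 rad; all at rest (x of panel_corner in the frame of jig_corner between -0.002 and 0.002 m and y of panel_corner in the frame of jig_corner between -0.002 and 0.002 m and angle between the x axis of panel_corner and the x axis of jig_corner, either way round below 0.025 rad and z of panel_corner in the frame of jig_corner between -0.002 and 0.002 m and angle between panel's own z axis and vertical below 0.04 rad and x of pusher_collar in the frame of hanger_throat between -0.008 and 0.008 m and y of pusher_collar in the frame of hanger_throat between -0.004 and 0.004 m and z of pusher_collar in the frame of hanger_throat between -0.003 and 0.003 m and angle between pusher's own z axis and vertical below 0.15 rad and linear speed of panel below 0.01 m/s and linear speed of pusher below 0.03 m/s and contact force between the fingers and pusher below 0.1 N); the robot touches nothing.
It fails at once if The gripper or arm touches the panel (contact force between any of the fingers, the arm and panel above 0.3 N).
It fails at once if The robot or the pusher bumps the ring lamp (over 4 N) (contact force between any of the fingers, the arm, pusher and lamp above 4 N).
It fails at once if The jar, the tape roll or one of the two small bottles is moved by more than 20 mm (distance of any of jar_mid, tape_mid, glue_mid, dropper_mid from where it was at the start of the episode above 0.02 m).
It also fails if it takes over 72 s, if anything falls off the work surface, if the arm or the gripper's body presses on something with over 40 N, if the wrist force passes 120 N, or if a joint passes its speed limit or range.

## Working session

There is one attempt and no reset: what is moved stays moved. The work goes in short steps, Python scripts to look and compute and a tool call to move; the robot and the scene stay as the last step left them, time stands still between calls to the robot, and variables do not carry over. Pictures are saved under pics/ and viewed, at most 10 in all, crops included, and the job is handed in when it is done.

Besides the shell and the picture viewer there is one more tool, called in YAML: its name, and indented under it one key for each argument. servo_tool: Moves the arm, as the interface text tells. Its arguments: {"type":"object","properties":{"targets":{"type":"array"},"claw":{"type":"number"}},"required":["targets"]}

```bash
ls; mkdir -p pics; cat > h.py <<'E'
import numpy as np, cv2
from cell import sensors, viewer, finish_job, models
def ray(c,u,v):
    T=np.array(c["T"]); d=T[:3,:3]@np.array([(u-c["cx"])/c["fx"],(v-c["cy"])/c["fy"],1]); return T[:3,3],d/np.linalg.norm(d)
def onz(c,u,v,z):
    o,d=ray(c,u,v); return o+d*(z-o[2])/d[2]
def proj(c,P):
    T=np.array(c["T"]); q=(np.atleast_2d(P)-T[:3,3])@T[:3,:3]; return np.c_[q[:,0]/q[:,2]*c["fx"]+c["cx"],q[:,1]/q[:,2]*c["fy"]+c["cy"]]
def tri(r1,r2):
    A=np.zeros((3,3));b=np.zeros(3)
    for o,d in (r1,r2):
        M=np.eye(3)-np.outer(d,d);A+=M;b+=M@o
    p=np.linalg.solve(A,b); return p,[np.linalg.norm((np.eye(3)-np.outer(d,d))@(p-o)) for o,d in (r1,r2)]
def save(c,n,box=None,s=1):
    im=c["pixels"][...,::-1]
    if box: im=im[box[1]:box[3],box[0]:box[2]]
    cv2.imwrite("pics/"+n,cv2.resize(im,None,fx=s,fy=s,interpolation=cv2.INTER_CUBIC))
E
python3 - <<'E'
from h import *
C={n:viewer.camera(n) for n in("top","side")}
np.set_printoptions(precision=4,suppress=True)
for n,c in C.items():
    save(c,n+"0.png",s=1.5); print(n,c["fx"],c["cx"],c["cy"]);print(np.array(c["T"]))
for q in["jig_corner","jig","panel_mid","panel_corner","panel","lamp_ring","pusher_handle","pusher_collar","pusher_tip","pusher","hanger_throat","hanger","jar_mid","tape_mid","glue_mid","dropper_mid"]:
    L={}
    for n in C:
        r=models.trace(n,q); L[n]=r[0] if r else None
    s=q
    for n in C:
        if L[n]: s+=f" {n} p={L[n]['p']:.2f} {np.round(L[n]['location'],1)} n={L[n]['mask'].sum()}"
    if all(L.values()): s+=str(tri(*[ray(C[n],*L[n]['location']) for n in C]))
    print(s)
print(sensors.get_state())
E
```

```text
pics
top 491.55149082007847 254.2599668868971 193.06379916859686
[[-0.0235 -0.9965  0.0797  0.4778]
 [-0.9995  0.0252  0.0203 -0.0462]
 [-0.0223 -0.0792 -0.9966  1.4793]
 [ 0.      0.      0.      1.    ]]
side 364.92752841372686 259.3105288850863 190.81907361823093
[[-0.8726 -0.1636  0.4602  0.1761]
 [-0.4877  0.3425 -0.803   0.6379]
 [-0.0262 -0.9252 -0.3786  0.4432]
 [ 0.      0.      0.      1.    ]]
jig_corner top p=0.74 [238.7 204. ] n=1887 side p=0.87 [239.5 255.1] n=2179(array([ 0.5705,  0.0356, -0.0089]), [np.float64(0.006791983960967568), np.float64(0.006791983960967412)])
jig side p=0.55 [245.2 247.5] n=2219
panel_mid top p=0.65 [229.9 204.3] n=265 side p=0.85 [230.9 254.2] n=641(array([0.5716, 0.0628, 0.0084]), [np.float64(0.009645785898626046), np.float64(0.00964578589862592)])
panel_corner top p=0.70 [227.  168.7] n=1563 side p=0.71 [236.6 251.3] n=668(array([ 0.6337,  0.0436, -0.0061]), [np.float64(0.044530751421200616), np.float64(0.04453075142120061)])
panel top p=0.63 [226.  204.3] n=256 side p=0.78 [233.9 254.1] n=647(array([0.5661, 0.0705, 0.0147]), [np.float64(0.
[... 1807 characters left out ...]
, np.float64(0.0012816731062469293)])
dropper_mid top p=0.55 [297.7 227.7] n=334 side p=0.88 [120.5 268.1] n=583(array([0.6141, 0.0458, 0.0345]), [np.float64(0.22524630964679), np.float64(0.22524630964679007)])
{'clock': 1.7, 'joint_pos': array([-1.2965,  0.2066,  1.5415, -0.    ,  1.3935, -0.1505]), 'qvel': array([ 0.0007,  0.    ,  0.0008,  0.0006, -0.001 , -0.0002]), 'effort': array([ -0.0006, -37.0881, -28.1753,   0.0698,   0.0277,  -0.    ]), 'ee_pos': array([ 0.2369, -0.5239,  0.2134]), 'ee_rot': array([-0.    ,  0.9775,  0.2108, -0.    ]), 'wrist_force': array([ 0.0316, -0.2394, -0.3597]), 'torque': array([-0.0172, -0.0217,  0.0121]), 'grip_force': 0.0, 'opening': 0.09386297491250117}
```

View pictures.

View pics/top0.png

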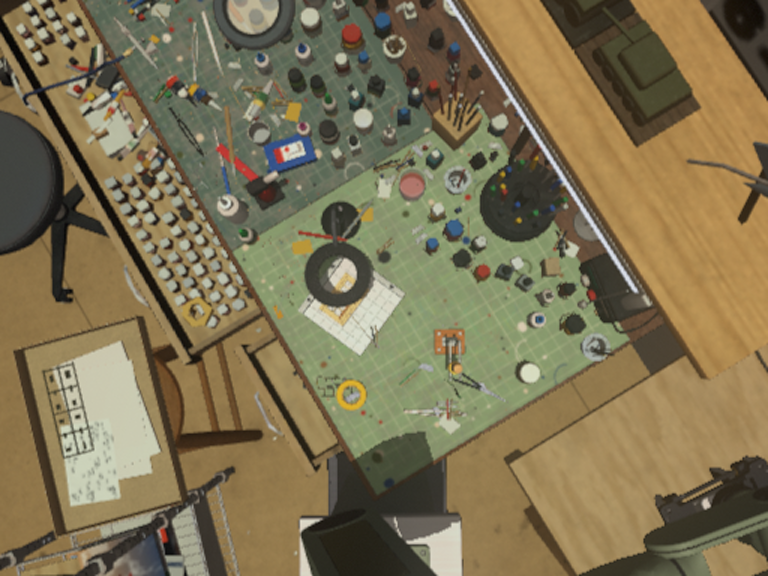

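View pics/side0.png

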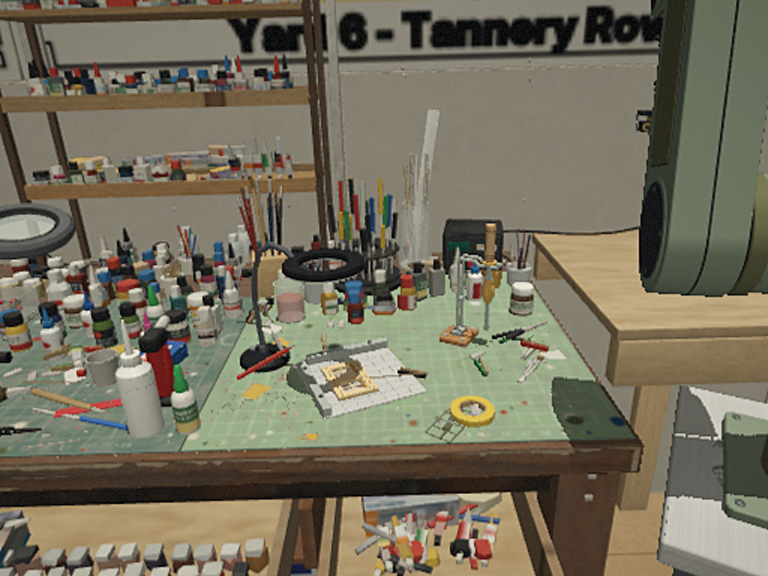

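```bash
python3 - <<'E'
from h import *
import pickle
C={n:viewer.camera(n) for n in("top","side")}
pickle.dump(C,open("C0.pkl","wb"))
a=cv2.resize(C["top"]["pixels"][150:275,190:320][...,::-1],None,fx=4.6,fy=4.6,interpolation=cv2.INTER_CUBIC)
cv2.imwrite("pics/topc.png",a)
save(C["side"],"sidec.png",(150,140,350,290),4)
E
```

```text
(no output)
```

View pics/topc.png

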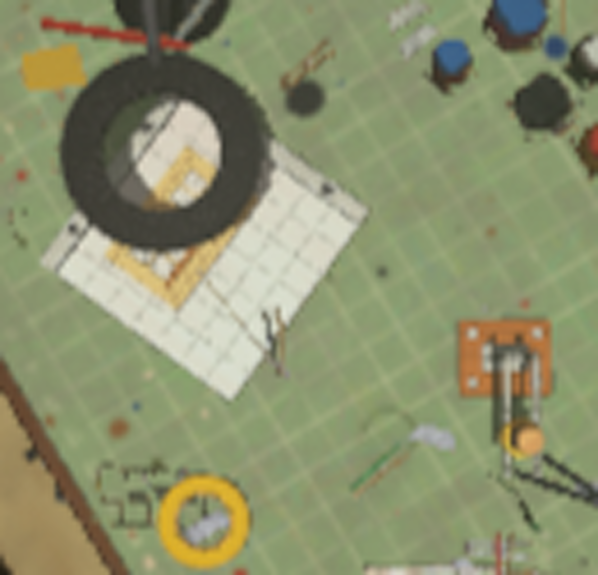

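View pics/sidec.png

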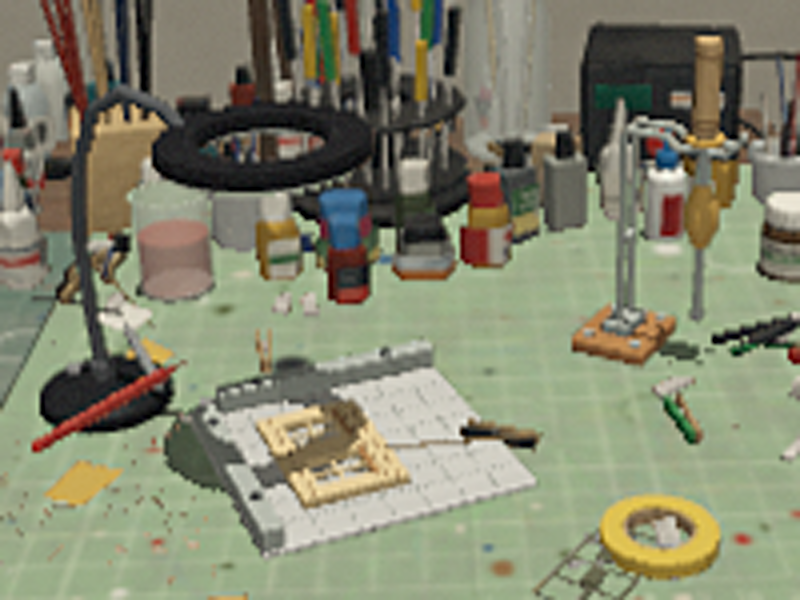

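```bash
cat > fit.py <<'E'
from h import *
from scipy.optimize import minimize, least_squares
def G(c,s=0.8):
    im=cv2.GaussianBlur(c["pixels"].astype(np.float32),(0,0),s)
    return [cv2.Sobel(im,cv2.CV_32F,1,0),cv2.Sobel(im,cv2.CV_32F,0,1)]
def place(p,pts):
    x,y,a=p; c,s=np.cos(a),np.sin(a); pts=np.atleast_2d(pts)
    return np.c_[x+c*pts[:,0]-s*pts[:,1],y+s*pts[:,0]+c*pts[:,1],pts[:,2]]
def score(p,c,g,segs):
    t=0
    for a,b in segs:
        w=place(p,np.linspace(a,b,40)); q=proj(c,w).astype(np.float32)
        d=q[-1]-q[0]; n=np.array([-d[1],d[0]])/np.linalg.norm(d)
        v=[cv2.remap(k,q[:,0:1].copy(),q[:,1:2].copy(),cv2.INTER_LINEAR)[:,0] for k in g]
        m=np.linalg.norm(v[0]*n[0]+v[1]*n[1],axis=1); t+=np.minimum(m,250).mean()
    return t
def refine(p0,c,segs,lim=(.006,.006,.04),n=13):
    from scipy.optimize import differential_evolution
    g1=G(c,1.0)
    r=differential_evolution(lambda p:-score(p,c,g1,segs),[(p0[i]-lim[i],p0[i]+lim[i]) for i in range(3)],seed=1,popsize=12,maxiter=40)
    return r.x,-r.fun
def corners(c,uv,pts,p0):
    return least_squares(lambda p:(proj(c,place(p,pts))-uv).ravel(),p0)
mm=1e-3
JS={"top":[((-142,-142,6),(-142,0,6)),((-142,-142,6),(0,-142,6))],
    "side":[((-142,-142,6),(-142,0,6)),((-142,-142,6),(0,-142,6)),((-142,12,0),(10,12,0)),((-142,0,20),(-10,0,20))]}
PS={"top":[((-45,-30,12),(-45,30,12)),((-45,-30,12),(20,-30,12))],
    "side":[((-45,-30,12),(-45,30,12)),((-45,30,12),(45,30,12)),((-45,30,6),(-45,-30,6)),((45,30,12),(45,-30,12))]}
JS,PS=[{k:[(np.array(a)*mm,np.array(b)*mm) for a,b in v] for k,v in d.items()} for d in(JS,PS)]
E
cat > m1.py <<'E'
from fit import *
import pickle; np.set_printoptions(precision=4,suppress=True)
C=pickle.load(open("C0.pkl","rb"))
tp=lambda L:np.array(L)/4.6+[190,150]; sd=lambda L:np.array(L)/4+[150,140]
J0=[.63,.06,-.6]
juv={"top":(tp([(232,400),(42,262),(366,212)]),np.array([(-142,-142,6),(-142,12,20),(12,-142,20)])*mm),
"side":(sd([(535,487),(268,553),(432,345)]),np.array([(-142,-142,6),(-142,12,0),(12,-142,20)])*mm)}
puv={"top":(tp([(175,308),(108,250)]),np.array([(-45,-30,12),(-45,30,12)])*mm),
"side":(sd([(408,478),(300,500),(260,415)]),np.array([(-45,-30,12),(-45,30,12),(45,30,12)])*mm)}
for n in C:
    c=C[n]; r=corners(c,*juv[n],J0); j,s=refine(r.x,c,JS[n]); print(n,"jig",r.x,r.cost,j,s)
    r=corners(c,*puv[n],[.57,.05,-.6]); p,s=refine(r.x,c,PS[n],(.008,.008,.1)); print(n,"pan",r.x,r.cost,p,s)
    for P in(r.x,p):
        d=P[:2]-j[:2];a=j[2];k=place(P,np.array([[.045,.03,0]]))[0,:2]-j[:2]
        print("  corner in jig mm",1e3*np.array([np.cos(a)*k[0]+np.sin(a)*k[1],-np.sin(a)*k[0]+np.cos(a)*k[1]]),"ang",P[2]-a)
c=C["top"];s=C["side"]
print("handle top",onz(c,*tp((530,440)),.209),tri(ray(c,*tp((530,440))),ray(s,*sd((708,42)))))
print("ball low side at z.032",onz(s,*sd((696,312)),.032), "axis collar",onz(s,*sd((704,146)),.145))
print("foot",[onz(c,*tp(q),.012) for q in((460,321),(551,321),(551,397),(460,397))])
print("ring top",onz(c,*tp((166,151)),.190),"side",onz(s,*sd((263,140)),.19))
E
python3 m1.py
```

```text
top jig [ 0.6626  0.0553 -0.6533] 1.1050647748306308 [ 0.6674  0.0581 -0.6456] 484.48724365234375
top pan [ 0.5783  0.055  -0.7346] 0.1254530171270573 [ 0.5787  0.0588 -0.644 ] 367.16552734375
  corner in jig mm [-21.7777 -30.1675] ang -0.0890211469961033
  corner in jig mm [-26.3206 -22.6835] ang 0.00160409097592773
side jig [ 0.6648  0.0521 -0.6857] 6.032711519513812 [ 0.6668  0.0579 -0.6562] 748.89075
side pan [ 0.5794  0.06   -0.7275] 0.3132971629547918 [ 0.5845  0.0628 -0.6635] 797.2535400390625
  corner in jig mm [-23.4626 -24.916 ] ang -0.07129137730313628
  corner in jig mm [-23.0019 -16.6057] ang -0.0072747621426568765
handle top [ 0.4408 -0.1479  0.209 ] (array([ 0.4418, -0.1477,  0.2061]), [np.float64(0.0011572922876921762), np.float64(0.0011572922876920049)])
ball low side at z.032 [ 0.4429 -0.1478  0.032 ] axis collar [ 0.44   -0.1401  0.145 ]
foot [array([ 0.5126, -0.1208,  0.012 ]), array([ 0.5112, -0.1796,  0.012 ]), array([ 0.4623, -0.178 ,  0.012 ]), array([ 0.4637, -0.1194,  0.012 ])]
ring top [0.6099 0.0538 0.19  ] side [0.6075 0.0643 0.19  ]
```

```bash
cat > ov.py <<'E'
from fit import *
def overlay(c,n,items,box,s,name):
    im=c["pixels"][...,::-1][box[1]:box[3],box[0]:box[2]]; im=cv2.resize(im,None,fx=s,fy=s,interpolation=cv2.INTER_CUBIC)
    for p,segs,col in items:
        for a,b in segs:
            q=(proj(c,place(p,np.array([a,b])))-box[:2]+.5)*s
            cv2.line(im,*[tuple(int(round(v)) for v in k) for k in q],col,1,cv2.LINE_AA)
    return im
E
python3 - <<'E'
from ov import *
import pickle;C=pickle.load(open("C0.pkl","rb"))
J=(.667,.058,-.651)
a=overlay(C["side"],"",[(J,JS["side"],(255,0,0)),((.5794,.06,-.7275),PS["side"],(0,0,255)),((.5845,.0628,-.6635),PS["side"],(0,200,0))],(185,215,295,285),7,"")
cv2.imwrite("pics/o1.png",a)
E
```

```text
(no output)
```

View pics/o1.png

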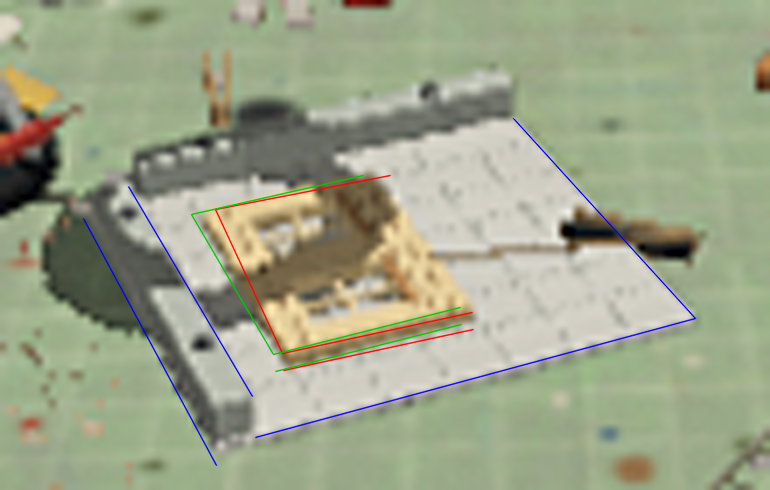

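```bash
python3 - <<'E'
from ov import *
import pickle;C=pickle.load(open("C0.pkl","rb"));np.set_printoptions(precision=4,suppress=True)
z=lambda L:np.array(L)/7+[185,215]-.5
c=C["side"]
pts=np.array([(-142,-142,6),(-142,12,0),(-142,0,20),(12,-142,20),(0,-142,6)])*mm
uv=z([(691,318),(225,450),(251,402),(511,76),(513,118)])
r=corners(c,uv,pts,[.66,.055,-.65]);print(r.x,r.cost,np.round((proj(c,place(r.x,pts))-uv)*7))
js=r.x
pp=np.array([(-45,-30,12),(-45,30,12),(45,30,12),(45,-30,12),(-45,-30,6),(-45,30,6)])*mm
uvp=z([(474,315),(282,352),(213,208),(380,178),(474,325),(284,364)])
r=corners(c,uvp,pp,[.58,.06,-.7]);print(r.x,r.cost,np.round((proj(c,place(r.x,pp))-uvp)*7))
ps=r.x
tp=lambda L:np.array(L)/4.6+[190,150]-.5
jt=corners(C["top"],tp([(232,400),(42,262),(366,212)]),np.array([(-142,-142,6),(-142,12,20),(12,-142,20)])*mm,js).x
pt=corners(C["top"],tp([(175,308),(106,252)]),np.array([(-45,-30,12),(-45,30,12)])*mm,ps).x
print(jt,pt)
for j,P in((js,ps),(jt,pt)):
    k=place(P,np.array([[.045,.03,0]]))[0,:2]-j[:2];a=j[2]
    print(1e3*np.array([np.cos(a)*k[0]+np.sin(a)*k[1],-np.sin(a)*k[0]+np.cos(a)*k[1]]),P[2]-a)
a=overlay(c,"",[(js,JS["side"],(255,0,0)),(ps,PS["side"],(0,0,255))],(185,215,295,285),6,"")
b=overlay(C["top"],"",[(jt,JS["top"]+JS["side"],(255,0,0)),(pt,PS["side"],(0,0,255))],(190,155,280,245),6,"")
h=np.zeros((420+540,660,3),np.uint8);h[:420,:660]=a;h[420:,:540]=b;cv2.imwrite("pics/o2.png",cv2.resize(h[:,:],(412,600),interpolation=cv2.INTER_AREA))
E
```

```text
[ 0.6665  0.0557 -0.6613] 4.620739280261792 [[ 6. -0.]
 [-8. 12.]
 [ 2. -9.]
 [-6. -8.]
 [ 6. -0.]]
[ 0.5803  0.0599 -0.7072] 1.0692890232115455 [[-2. -5.]
 [ 1.  0.]
 [-2.  2.]
 [ 4. -4.]
 [-1.  1.]
 [ 0.  5.]]
[ 0.6642  0.0567 -0.6533] [ 0.5802  0.0582 -0.703 ]
[-24.2654 -21.6577] -0.045927963054162246
[-21.152  -22.1838] -0.049748691555239866
```

servo_tool:
  targets: [0,0,-0.03,0.885,0,0,-0.03,0.885,0,0,-0.03,0.885,0,0,-0.03,0.885,0.051,-0.094,0,0,0.051,-0.094,0,0,0.051,-0.094,0,0,0.051,-0.094,0,0,0.051,-0.094,0,0,0.051,-0.094,0,0,0.051,-0.094,0,0,0.051,-0.094,0,0]
  claw: 0.06

```text
clock: 3.3
ee_pos: [0.4416, -0.1464, 0.2738]
ee_rot: [0.0, 1.0, -0.0, 0.0]
wrist_force: [1.4, -0.2, 0.5]
opening: 0.0498
grip_force: 0.0
```

servo_tool:
  targets: [0,0.003,0.053,0,0,0,0.053,0,0,0,0.053,0,0,0,0.053,0,0,0,0,0,0,0,0,0]

```text
clock: 4.05
ee_pos: [0.4416, -0.1498, 0.1685]
ee_rot: [0.0, 1.0, -0.0, 0.001]
wrist_force: [0.7, 0.6, 0.4]
opening: 0.0496
grip_force: 0.0
```

servo_tool:
  targets: [0,0,0,0,0,0,0,0,0,0,0,0,0,0,0,0,0,0,0,0,0,0,0,0]
  claw: -1

```text
clock: 4.8
ee_pos: [0.4411, -0.1488, 0.1676]
ee_rot: [-0.001, 1.0, 0.0, 0.0]
wrist_force: [0.0, 3.6, 2.0]
opening: 0.0155
grip_force: 30.0
```

```bash
python3 - <<'E'
from h import *
C={n:viewer.camera(n) for n in("top","side")}
a=cv2.resize(C["side"]["pixels"][120:240,270:370][...,::-1],None,fx=5,fy=5,interpolation=cv2.INTER_CUBIC)
cv2.imwrite("pics/g1.png",a);print(sensors.get_state())
E
```

```text
{'clock': 4.9, 'joint_pos': array([-5.12482175e-01,  1.61973918e-02,  1.85173377e+00,  1.15406062e-03,
        1.27403733e+00,  1.05794893e+00]), 'qvel': array([ 0.0006025 ,  0.00036129, -0.00077878,  0.00065593,  0.00123964,
       -0.00092141]), 'effort': array([-1.84612926e+00, -2.64944547e+01, -2.66103208e+01, -1.19108789e+00,
       -6.83413055e-01,  6.54210555e-03]), 'ee_pos': array([ 0.44108642, -0.1488357 ,  0.16755528]), 'ee_rot': array([-5.73014651e-04,  9.99999830e-01,  1.37685482e-05,  1.06886486e-04]), 'wrist_force': array([0.94897957, 4.32578481, 2.63532897]), 'torque': array([ 0.90432425, -0.06295345,  0.04564859]), 'grip_force': 29.985090494155884, 'opening': 0.015185854343217653}
```

View pics/g1.png

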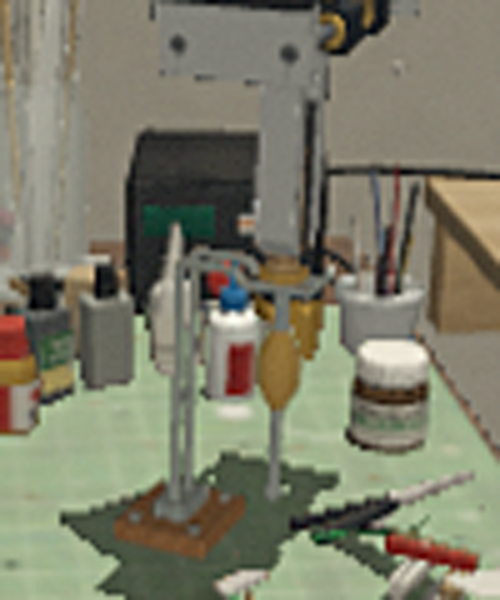

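servo_tool:
  targets: [0,-0.003,-0.013,0,0,0,-0.013,0,-0.04,0,0,0,-0.04,0,0,0,-0.04,0,0,0,-0.04,0,0,0,0,-0.06,-0.04,0,0,-0.06,0,0,0,-0.06,0,0,0,0,0,0]

```text
clock: 6.15
ee_pos: [0.361, -0.0573, 0.2009]
ee_rot: [0.001, 1.0, 0.001, 0.0]
wrist_force: [-0.2, 0.7, -0.2]
opening: 0.0154
grip_force: 30.0
```

servo_tool:
  targets: [0.098,0,0,0,0.098,0,0,0,0.098,0.01,0,0,0.098,0,0,0,0.098,0,0,0,0,0,0,0.91,0,0,0,0.91,0,0,0,0.91,0,0,0,0.91,0,0,0,0.91,0,0,0,0.91]

```text
clock: 7.52
ee_pos: [0.6062, -0.0649, 0.2002]
ee_rot: [0.001, 0.946, -0.324, 0.0]
wrist_force: [-0.6, -0.9, 0.1]
opening: 0.0155
grip_force: 30.0
```

```bash
python3 - <<'E'
from h import *
C={n:viewer.camera(n) for n in("top","side")}
a=cv2.resize(C["side"]["pixels"][150:280,180:320][...,::-1],None,fx=4.5,fy=4.5,interpolation=cv2.INTER_CUBIC)
cv2.imwrite("pics/g2.png",a);s=sensors.get_state();print(s["ee_pos"],s["ee_rot"],s["joint_pos"])
p=s["ee_pos"]+[0,0,-.1356]
print("ball expect px",proj(C["side"],p)-[180,150])
E
```

```text
[ 0.60616731 -0.06466795  0.2002429 ] [ 5.63487318e-04  9.46672074e-01 -3.22198151e-01  1.32322656e-04] [-2.47526267e-01  2.89371177e-01  1.46708173e+00 -1.16466192e-03
  1.38496673e+00  1.97958636e+00]
ball expect px [[70.15658264 56.65686859]]
```

View pics/g2.png

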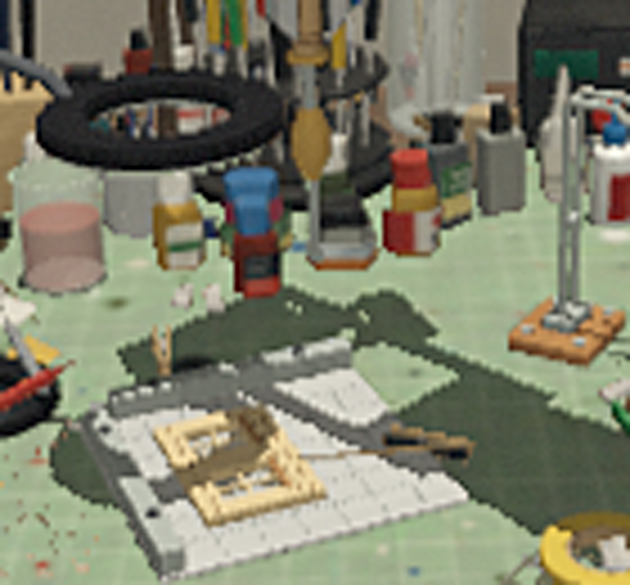

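servo_tool:
  targets: [0,0,0.036,0,0,0,0.036,0,0,0,0.035,0,0,0,0,0,-0.008,0,0,0,-0.008,0,0,0,0,0,0,0]

```text
clock: 8.5
ee_pos: [0.5999, -0.0578, 0.1478]
ee_rot: [-0.0, 0.947, -0.322, 0.001]
wrist_force: [-0.0, 0.2, -1.0]
opening: 0.0159
grip_force: 30.0
```

servo_tool:
  targets: [-0.008,0,0,0,-0.008,0,0,0,0,0,0,0]

```text
clock: 8.88
ee_pos: [0.5947, -0.0538, 0.1478]
ee_rot: [0.0, 0.947, -0.322, 0.002]
wrist_force: [3.9, -2.2, -1.6]
opening: 0.0154
grip_force: 30.0
```

servo_tool:
  targets: [-0.0154,0,0.0005,0,-0.0154,0,0.0012,0,-0.0152,0,0.002,0,-0.0152,0,0.0028,0,0,0,0,0]

```text
clock: 9.5
ee_pos: [0.5676, -0.0336, 0.1431]
ee_rot: [-0.0, 0.947, -0.322, -0.001]
wrist_force: [1.8, -1.0, 0.7]
opening: 0.0156
grip_force: 30.0
```

```bash
python3 - <<'E'
from h import *
c=viewer.camera("side")
a=cv2.resize(c["pixels"][150:280,180:320][...,::-1],None,fx=4.5,fy=4.5,interpolation=cv2.INTER_CUBIC)
cv2.imwrite("pics/g3.png",a);s=sensors.get_state();print(s["ee_pos"],s["ee_rot"],s["wrist_force"])
E
```

```text
[ 0.56779795 -0.03373476  0.14308996] [-1.25980101e-04  9.46878468e-01 -3.21588866e-01 -1.32354609e-03] [ 1.96102954 -0.73768905 -0.13635263]
```

View pics/g3.png

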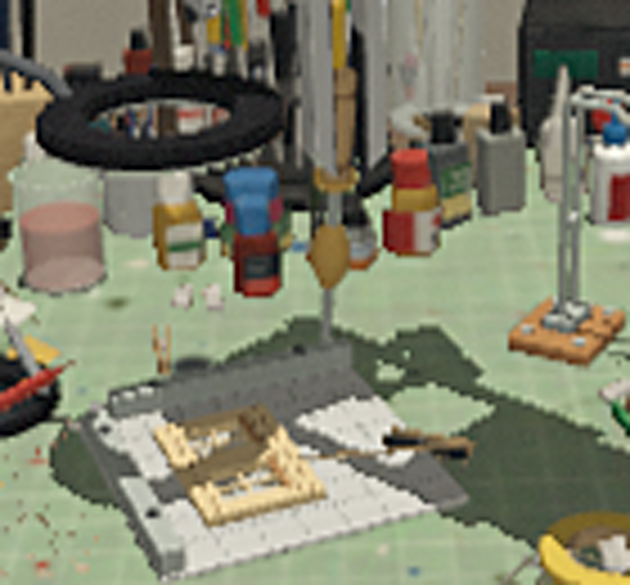

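servo_tool:
  targets: [-0.015,0,0.0036,0,-0.0148,0,0.0044,0,-0.0146,0,0.0052,0,-0.0142,0,0.006,0,-0.0139,0,0.0066,0,-0.0136,0,0.0074,0,-0.0132,0,0.008,0,0,0,0,0]

```text
clock: 10.55
ee_pos: [0.5285, -0.0037, 0.1223]
ee_rot: [0.0, 0.947, -0.322, -0.001]
wrist_force: [1.1, -1.1, 0.1]
opening: 0.0152
grip_force: 30.0
```

servo_tool:
  targets: [0.02,0,0,0,0,0,-0.05,0,-0.0358,0.0174,0,0,-0.0358,0.0174,0,0,-0.0358,0.0174,0,0,0,0,0,-0.933,0,0,0,-0.933,0,0,0,-0.933,0,0,0,-0.933,0,0,0,-0.933,0,0,0,-0.933,0,0,0,-0.933]

```text
clock: 12.05
ee_pos: [0.4791, 0.0014, 0.1478]
ee_rot: [-0.0, 0.998, 0.066, -0.001]
wrist_force: [-0.4, 0.2, -0.0]
opening: 0.0152
grip_force: 30.0
```

```bash
cat > look.py <<'E'
from ov import *
import pickle,sys
np.set_printoptions(precision=4,suppress=True)
C={n:viewer.camera(n) for n in("top","side")};pickle.dump(C,open(sys.argv[1]+".pkl","wb"))
s=sensors.get_state();w,x,y,z=s["ee_rot"];yaw=2*np.arctan2(y,x)
tip=s["ee_pos"]+np.array([.084*np.cos(yaw),.084*np.sin(yaw),-.1096]);print(s["ee_pos"],"yaw",yaw,"tip",tip,s["wrist_force"],s["clock"])
J=np.array([.6655,.0565,-.657]);c_,s_=np.cos(J[2]),np.sin(J[2]);d=tip[:2]-J[:2];print("tip jig",c_*d[0]+s_*d[1],-s_*d[0]+c_*d[1])
ims=[]
for n,b in(("side",(185,190,305,285)),("top",(195,150,285,245))):
    a=overlay(C[n],n,[],b,5,"");q=(proj(C[n],tip)[0]-b[:2]+.5)*5
    if len(sys.argv)>2: cv2.circle(a,tuple(int(v) for v in q),3,(255,0,255),1)
    ims.append(a[:475])
im=np.hstack(ims);im=cv2.resize(im,(800,int(800*im.shape[0]/im.shape[1])),interpolation=cv2.INTER_AREA);cv2.imwrite("pics/"+sys.argv[1]+".png",im)
E
python3 look.py k1 1
```

```text
[0.4791 0.0014 0.1478] yaw 0.12781660672025955 tip [0.5624 0.0121 0.0382] [ 0.0423  0.722  -0.6532] 12.15
tip jig -0.0545242739029197 -0.09812859701911661
```

View pics/k1.png

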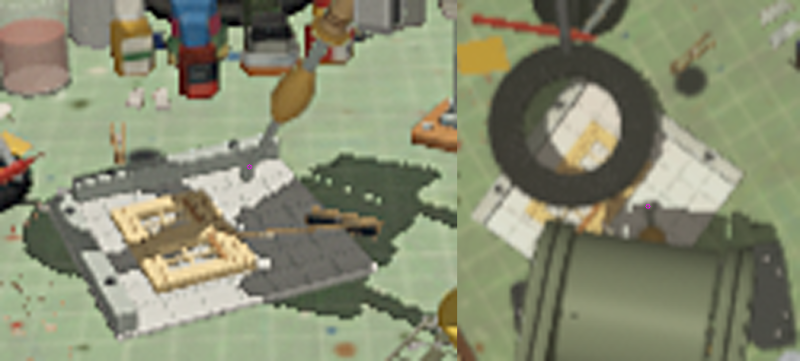

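servo_tool:
  targets: [0,0,0.025,0,0,0,0.023,0,0,0,0,0,0,0,0,0]

```text
clock: 12.65
ee_pos: [0.4784, 0.0013, 0.1244]
ee_rot: [0.0, 0.998, 0.064, -0.001]
wrist_force: [-4.8, -0.8, 8.5]
opening: 0.0149
grip_force: 30.0
```

servo_tool:
  targets: [0,0,0.002,0,0,0,0,0]

```text
clock: 12.9
ee_pos: [0.4783, 0.0012, 0.1241]
ee_rot: [0.0, 0.998, 0.064, -0.001]
wrist_force: [-6.7, -1.2, 13.1]
opening: 0.0156
grip_force: 30.0
```

servo_tool:
  targets: [0,0,0.002,0,0,0,0,0]

```text
clock: 13.15
ee_pos: [0.4782, 0.001, 0.1239]
ee_rot: [0.001, 0.998, 0.064, -0.001]
wrist_force: [-9.0, -0.9, 17.4]
opening: 0.0148
grip_force: 30.0
```

servo_tool:
  targets: [0,0,0.002,0,0,0,0,0]

```text
clock: 13.4
ee_pos: [0.4781, 0.0008, 0.1236]
ee_rot: [0.001, 0.998, 0.064, -0.002]
wrist_force: [-12.6, -1.5, 23.3]
opening: 0.0152
grip_force: 30.0
```

servo_tool:
  targets: [0,0,-0.01,0,0,0,0,0]

```text
clock: 13.65
ee_pos: [0.479, 0.0017, 0.1256]
ee_rot: [-0.0, 0.998, 0.064, -0.0]
wrist_force: [0.5, -0.4, -0.7]
opening: 0.0156
grip_force: 30.0
```

```bash
python3 - <<'E'
from h import *
s=sensors.get_state();print(s["ee_pos"],s["wrist_force"])
c=viewer.camera("side");a=c["pixels"][200:250,225:275]
save(c,"k2.png",(185,190,305,285),6)
r=models.trace("side","pusher_tip")
for k in r: print(k["p"],k["location"],k["mask"].sum(),[np.where(k["mask"])[i].max() for i in(0,1)])
t=s["ee_pos"]+np.array([.084*np.cos(.128),.084*np.sin(.128),-.114]);print(proj(c,t))
E
```

```text
[0.47899103 0.00173743 0.12564599] [ 0.53513514 -0.38011947 -0.67713014]
0.52 [265.7, 217.0] 242 [np.int64(243), np.int64(277)]
0.45 [247.6, 247.0] 1991 [np.int64(279), np.int64(282)]
[[250.36998075 243.57175824]]
```

servo_tool:
  targets: [0.006,-0.006,0,0,0.006,-0.006,0,0,0.006,-0.006,0,0,0.006,-0.006,0,0,0.005,-0.005,0,0,0.005,-0.005,0,0,0.004,-0.004,0,0,0,0,0,0]

```text
clock: 14.75
ee_pos: [0.4967, 0.022, 0.1308]
ee_rot: [0.002, 0.998, 0.064, 0.001]
wrist_force: [-11.9, -2.4, 26.2]
opening: 0.016
grip_force: 30.7
```

```bash
python3 look.py k3; python3 - <<'E'
from h import *
import pickle;C=pickle.load(open("k3.pkl","rb"))
# wood mask in side view
c=C["side"];hsv=cv2.cvtColor(c["pixels"],cv2.COLOR_RGB2HSV)
s=hsv[210:280,190:290]
m=((s[...,0]>10)&(s[...,0]<25)&(s[...,1]>60)&(s[...,2]>80)).astype(np.uint8)
for r in m[15:65]: print("".join(".#"[v] for v in r[10:80]))
E
```

```text
[0.4966 0.022  0.1308] yaw 0.12885706751919898 tip [0.5799 0.0328 0.0212] [-11.3522  -2.4333  25.6553] 14.85
tip jig -0.053315101635015114 -0.07101916600687481
..............#..#..................................##########........
..............##.#..................................#########.........
..............##.#...................................########.........
...............#.#...................................#######..........
...............###...................................######...........
...............###...................................#####............
...............###.....................................##.............
...............###....................................................
......................................................................
......................................................................
......................................................................
......................................................................
......................................................................
.................
[... 1909 characters left out ...]
................#########....................................
..........................####........................................
......................................................................
......................................................................
.#....................................................................
......................................................................
......................................................................
......................................................................
......................................................................
......................................................................
```

servo_tool:
  targets: [0,0,-0.02,0,0,0,-0.02,0,-0.01,0.01,0,0,-0.01,0.01,0,0,-0.01,0.01,0,0,-0.01,0.01,0,0,0,0,0,0]

```text
clock: 15.72
ee_pos: [0.4778, 0.0001, 0.1459]
ee_rot: [-0.0, 0.998, 0.064, -0.0]
wrist_force: [-0.9, -0.1, -1.1]
opening: 0.015
grip_force: 29.9
```

```bash
cat > tip.py <<'E'
from h import *
np.set_printoptions(precision=4,suppress=True)
c=viewer.camera("side");s=sensors.get_state();P=s["ee_pos"];w,x,y,z=s["ee_rot"];yaw=2*np.arctan2(y,x)
print(P,yaw,s["wrist_force"],s["clock"])
n=np.array([np.sin(yaw),-np.cos(yaw),0])
def inplane(u,v):
    o,d=ray(c,u,v);q=o+d*(n@(P-o))/(n@d);return q
for q in("pusher","pusher_tip"):
    for k in models.trace("side",q)[:2]:
        m=k["mask"];r,cc=np.where(m);i=r.argmax();lo=(cc[r>=r.max()-1].mean(),r.max())
        print(q,k["p"],k["location"],m.sum(),"low",lo)
        e=inplane(lo[0],lo[1]-1.0)-P;print("  rel tool: fwd",e@[np.cos(yaw),np.sin(yaw),0],"z",e[2])
g=cv2.cvtColor(c["pixels"],cv2.COLOR_RGB2GRAY)
t=P+np.array([.085*np.cos(yaw),.085*np.sin(yaw),-.112]);u,v=proj(c,t)[0];print("exp px",u,v)
u,v=int(u),int(v);print(u-14,v-22);print(g[v-22:v+14,u-14:u+16]//10)
E
python3 tip.py
```

```text
[0.4781 0.0003 0.146 ] 0.12777993036494747 [ 0.6847 -0.7223 -1.4006] 15.775
pusher 0.69 [271.9, 208.1] 316 low (np.float64(255.8), np.int64(237))
  rel tool: fwd 0.07133396890137156 z -0.11262692521843293
pusher_tip 0.66 [267.9, 208.6] 309 low (np.float64(255.5), np.int64(238))
  rel tool: fwd 0.07216364253263169 z -0.1153784391554144
exp px 250.27830174501224 234.79055614427978
236 212
[[ 8  8  8 ...  9 10 11]
 [ 9  9  9 ... 10 11 11]
 [ 8  8  8 ... 10 11 11]
 ...
 [11 11 10 ... 11 10 11]
 [ 9  8 11 ... 11 10  8]
 [ 7  8 10 ... 10 10  6]]
```

```bash
python3 - <<'E'
from h import *
c=viewer.camera("side")
g=cv2.cvtColor(c["pixels"],cv2.COLOR_RGB2HSV)
print("cols 240..279")
for v in range(212,250): print(v," ".join("%2d"%(x//8) for x in g[v,240:280,2]))
E
```

```text
cols 240..279
212 17 16 13 25 23 23 23 23 22 22 22 22 22 22 22 23 23 23 23 23 23 20 13 15 16 17 18 18 18 17 16 18 23 23 22 22 22 22 22 22
213 18 17 13 24 23 23 23 23 23 22 22 22 22 22 22 22 22 22 22 23 23 15 15 16 17 18 18 18 17 17 15 16 23 22 22 22 22 22 22 22
214 17 16 21 23 22 23 23 22 22 22 22 22 22 22 22 22 22 22 22 22 20 13 15 17 17 18 18 18 17 16 15 15 23 22 22 22 22 22 22 22
215 13 21 23 22 22 23 22 22 22 22 22 22 22 22 22 22 22 22 22 22 14 14 16 17 17 18 18 17 17 16 15 17 23 23 23 22 22 22 22 22
216 20 23 22 22 22 23 23 22 22 22 22 22 22 22 22 22 22 22 23 23 14 14 16 17 17 17 18 17 17 15 15 22 23 23 23 22 22 22 22 22
217 22 22 22 22 22 23 23 23 22 22 22 22 22 22 22 22 22 22 23 23 16 15 16 17 17 17 17 17 16 14 16 23 22 22 22 22 22 22 22 22
218 22 22 22 21 22 22 22 22 22 22 22 22 22 22 22 22 22 22 22 22 16 15 17 17 17 17 17 16 15 14 21 22 22 22 22 21 21 21 22 22
219 21 22 22 22 22 22 23 22 22 22 22 22 22 22 22 22 22 21 21 22 16 15 16 17 17 17 16 15 14 16 22 22 21 22 21 20 20 20 21 21
220 21 22 22 22 22 23 23 22 22 22 22 22 22 22 22 22 22 21 22 22 16 15 16 16 17 16 15 14 15 21 
[... 2925 characters left out ...]
12 13 13 13 13 13 11 11 13 13 13 13 13 14 18 19 12  9  9 10 10 10 11 11 11 11 10
245 15 20 28 27 27 27 27 28 27 20 18 12 13 13 13 12 13 12 13 13 12 12 14 13 14 13 14 17 17 15 16 19 18 18  9 10 10 10 10 10
246 11 16 23 28 27 27 28 28 19 11 12 12 12 12 13 13 13 13 13 14 13 11 13 13 13 11  9 11 11 13 15 16 16 18 17 17 18 19 18  9
247 10 14 16 24 29 27 19 19 11 11 13 12 12 11 14 13 13 13 13 14 13 12 12 13 14  9  4  5  6  6  8  8 10 13 13 13 16 16 18 15
248 12 12 14 16 21 21 25 11 12 12 12 13 12 11 13 14 13 13 13 13 13 13 12 12 13  8  2  3  3  3  3  3  4  8  9 13 14 15 16 18
249 30 28 13 13 12 14 21 12 18 27 12 12 12 11 12 13 12 13 13 12 12 11 13 13 13 12 13 13 16 16 18 17 17 17 15 14 12 11 11 12
```

```bash
python3 - <<'E'
from h import *
c=viewer.camera("side");s=sensors.get_state();P=s["ee_pos"];yaw=.1278
n=np.array([np.sin(yaw),-np.cos(yaw),0])
for u,v in((254.9,236.7),(260.8,225),(265,217)):
    o,d=ray(c,u,v);q=o+d*(n@(P-o))/(n@d);e=q-P;print(q,e@[np.cos(yaw),np.sin(yaw),0],e[2])
E
```

```text
[0.55094867 0.00998453 0.03135694] 0.07316637279125623 -0.1147948366198126
[0.53571669 0.00802721 0.06398209] 0.05780914649888742 -0.08216967823711163
[0.5252817  0.00668632 0.08556187] 0.04728835924231293 -0.06058990136728115
```

servo_tool:
  targets: [0.0113,0.0113,0.018,0,0,0,0.016,0,0,0,0,0]

```text
clock: 16.35
ee_pos: [0.4844, -0.0047, 0.1286]
ee_rot: [0.0, 0.998, 0.064, -0.001]
wrist_force: [-0.6, -1.4, 2.2]
opening: 0.0153
grip_force: 30.0
```

servo_tool:
  targets: [0,0,0.001,0,0,0,0,0]

```text
clock: 16.6
ee_pos: [0.4847, -0.0046, 0.1287]
ee_rot: [0.0, 0.998, 0.064, 0.0]
wrist_force: [-1.4, -1.0, 3.4]
opening: 0.0155
grip_force: 30.0
```

servo_tool:
  targets: [0,0,-0.0016,0,0.006,-0.006,0,0,0.006,-0.006,0,0,0.006,-0.006,0,0,0.006,-0.006,0,0,0.004,-0.004,0,0,0,0,0,0]

```text
clock: 17.48
ee_pos: [0.4977, 0.0103, 0.1329]
ee_rot: [0.002, 0.998, 0.065, 0.001]
wrist_force: [-7.8, -2.6, 18.1]
opening: 0.0159
grip_force: 30.7
```

```bash
python3 - <<'E'
from h import *
c=viewer.camera("side");s=sensors.get_state();P=s["ee_pos"];print(P,s["wrist_force"],s["torque"])
for off in((.071,-.1177),(.0735,-.1163)):
    print(proj(c,P+np.array([off[0]*.992,off[0]*.1276,off[1]])))
a=c["pixels"][195:275,205:285][...,::-1]
cv2.imwrite("pics/last.png",cv2.resize(a,None,fx=7.4,fy=7.4,interpolation=cv2.INTER_CUBIC))
E
```

```text
[0.49769191 0.01032903 0.13285152] [-8.33730249 -3.44446868 17.92184162] [-0.9596571   1.27550269 -0.24734715]
[[246.60704174 243.04400211]]
[[245.58812487 242.33002839]]
```

View pics/last.png

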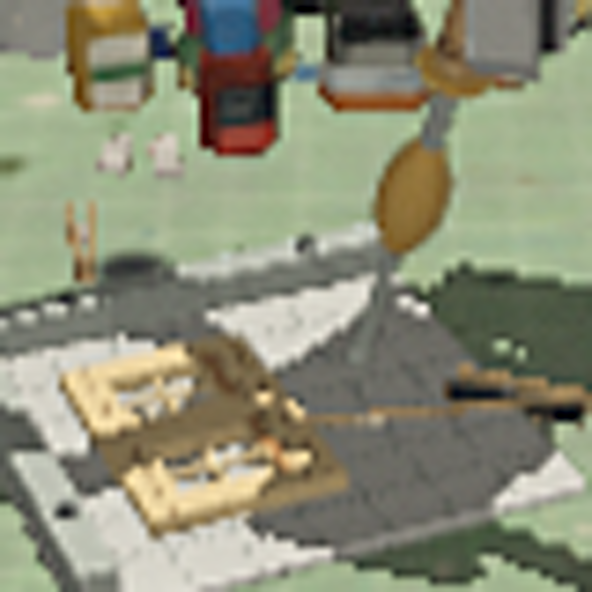

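servo_tool:
  targets: [0,0,-0.02,0,-0.012,0.012,-0.01,0,-0.012,0.012,0,0,0,0,0,0]

```text
clock: 18.02
ee_pos: [0.4853, -0.0024, 0.1437]
ee_rot: [-0.0, 0.998, 0.064, -0.001]
wrist_force: [-0.2, 0.4, -1.0]
opening: 0.0154
grip_force: 29.9
```

```bash
cat > asc.py <<'E'
from h import *
import sys
c=viewer.camera("side");s=sensors.get_state();P=s["ee_pos"];print(P,s["wrist_force"])
off=float(sys.argv[1]),float(sys.argv[2])
u,v=[int(k) for k in proj(c,P+np.array([off[0]*.992,off[0]*.1276,off[1]]))[0]]
g=cv2.cvtColor(c["pixels"],cv2.COLOR_RGB2HSV)[...,2]//8
print("cols",u-10,u+13)
for r in range(v-12,v+10): print(r," ".join("%2d"%x for x in g[r,u-10:u+14]))
E
python3 asc.py .062 -.122
```

```text
[ 0.48562727 -0.00228949  0.14378426] [ 0.19284573 -0.46573714 -1.16178967]
cols 247 270
227 17 25 24 24 25 26 25 21 20 19 20 15 13 14 15 22 22 21 22 22 22 22 22 22
228 18 26 23 20 19 20 19 16 15 14 15 13 13 14 18 22 22 22 22 22 22 22 22 22
229 15 19 17 15 14 14 13 14 15 15 13 13 13 16 22 22 22 23 23 23 23 22 22 23
230 13 13 13 14 15 15 14 14 15 15 12 14 14 19 23 23 22 23 23 24 23 23 23 23
231 14 13 13 13 14 14 14 13 15 13 12 13 16 22 23 22 22 23 23 23 17 24 24 24
232 14 14 13 13 13 13 19 23 26 22 13 15 21 22 22 22 22 23 23 15 10 16 16 16
233 13 12 13 23 26 25 26 27 28 18 12 17 26 21 22 22 21 14 14  8  9  9  8  9
234 26 25 25 27 27 27 27 27 25 13 13 19 29 26 21 24 24 22 21  9 10 10 10 11
235 27 27 27 27 27 27 27 27 18 12 13 19 28 27 16 21 16 17 17 14 23 10 10 10
236 26 27 27 27 27 27 26 20 13 14 19 27 28 18 12 15  8  9  9 12 17 10 10 10
237 27 26 25 25 27 25 24 13 13 14 18 21 20 11 12 13 12 10 10 10 10 10 10 10
238 25 25 26 26 27 26 19 13 15 14 13 12 12 12 13 13 13 11 10 10 10 10 10 10
239 26 26 26 27 27 28 26 16 14 13 12 13 13 12 13 12 13 13 11  9  9 10 10 10
240 27 27 27 27 27 20 20 13 11 12 13 12 13 13 13 13 13 13 13 11 10 11 11 11
241 26 24 28 28 19 10 12 12 13 12 12 13 13 13 13 13 13 13 13 12 11 10 10 10
242 27 22 20 19 11 12 13 13 13 13 13 13 13 14 13 13 13 14 13 13 12 10 10 10
243 28 16  9 12 13 13 14 13 13 13 13 13 12 13 14 13 11 13 12 13 13 12 10 10
244 20 11 11 12 13 13 13 13 13 13 13 13 11 11 13 13 13 13 13 15 19 19 12 10
245 12 13 13 13 13 14 14 13 12 13 12 13 13 12 12 13 13 13 14 14 17 17 15 16
246 12 13 13 13 12 12 12 13 13 13 13 13 13 13 11 13 14 13 11  9 11 11 13 15
247 10 11 11 13 13 12 11 14 14 14 13 14 13 14 12 12 14 13  9  4  5  6  6  8
248 28 27 11 12 13 12 11 13 13 13 13 13 13 14 13 13 13 13  8  2  3  3  3  3
```

```bash
python3 - <<'E'
from h import *
import math
c=viewer.camera("side");s=sensors.get_state();P=s["ee_pos"];yaw=.1278
n=np.array([np.sin(yaw),-np.cos(yaw),0])
for u,v in((255.6,237.6),(255.2,237.2),(256,237.6)):
    o,d=ray(c,u,v);q=o+d*(n@(P-o))/(n@d);e=q-P;f=e@[np.cos(yaw),np.sin(yaw),0];print(q,f,e[2],math.degrees(math.atan2(f,.011-e[2])),math.hypot(f,.011-e[2]))
E
```

```text
[0.55137687 0.0062772  0.02702209] 0.0660946235190688 -0.11684072449756869 27.33930645569665 0.14391577432022767
[0.55233422 0.00640022 0.02788869] 0.06705984611182096 -0.11597411789876669 27.84023293507773 0.14359474076967796
[0.550386   0.00614987 0.02720897] 0.06509560629967247 -0.11665384203191756 27.01878429987062 0.14329320062386675
```

servo_tool:
  targets: [0,0,0.011,0,0,0,0.01,0,0,0,0,0,0,0,0,0]

```text
clock: 18.62
ee_pos: [0.4863, -0.002, 0.1338]
ee_rot: [-0.0, 0.998, 0.064, -0.0]
wrist_force: [0.2, -0.0, -0.9]
opening: 0.0154
grip_force: 29.9
```

servo_tool:
  targets: [0,0,0.003,0,0,0,0,0]

```text
clock: 18.88
ee_pos: [0.4863, -0.0021, 0.1324]
ee_rot: [-0.0, 0.998, 0.064, -0.0]
wrist_force: [0.1, -0.6, -1.8]
opening: 0.0156
grip_force: 29.9
```

servo_tool:
  targets: [0,0,0.002,0,0,0,0,0]

```text
clock: 19.12
ee_pos: [0.4862, -0.0021, 0.1314]
ee_rot: [-0.0, 0.998, 0.064, -0.0]
wrist_force: [-1.3, -0.6, 0.3]
opening: 0.0154
grip_force: 29.9
```

servo_tool:
  targets: [0,0,-0.0028,0,0.004,-0.004,0,0,0.005,-0.005,0,0,0.005,-0.005,0,0,0.005,-0.005,0,0,0.005,-0.005,0,0,0.004,-0.004,0,0,0,0,0,0]

```text
clock: 20.12
ee_pos: [0.4985, 0.0138, 0.1328]
ee_rot: [-0.0, 0.998, 0.064, -0.0]
wrist_force: [0.2, -0.3, -0.9]
opening: 0.0153
grip_force: 29.9
```

servo_tool:
  targets: [0.004,-0.004,0,0,0.004,-0.004,0,0,0.004,-0.004,0,0,0.004,-0.004,0,0,0.004,-0.004,0,0,0.002,-0.002,0,0,0,0,0,0]

```text
clock: 21.0
ee_pos: [0.5079, 0.026, 0.1328]
ee_rot: [-0.0, 0.998, 0.064, -0.0]
wrist_force: [0.1, 0.3, -1.0]
opening: 0.0151
grip_force: 29.9
```

```bash
cat > pan.py <<'E'
# panel pose in jig frame from side view: fit panel silhouette
from fit import *
import sys,pickle
np.set_printoptions(precision=4,suppress=True)
c=viewer.camera("side") if len(sys.argv)<2 else pickle.load(open(sys.argv[1],"rb"))["side"]
h=cv2.cvtColor(c["pixels"],cv2.COLOR_RGB2HSV).astype(int)
m=((h[...,0]>10)&(h[...,0]<26)&(h[...,1]>55)&(h[...,2]>60)).astype(np.uint8)
J=np.array([.6665,.0557,-.6613])
def outline(p):
    q=np.array([(-45,-30,12),(-45,30,12),(45,30,12),(45,-30,12),(-45,-30,6),(-45,30,6),(45,30,6)])*mm
    return cv2.convexHull(proj(c,place(p,q)).astype(np.float32))[:,0]
S=8;b=(190,222,290,282)
roi=m[b[1]:b[3],b[0]:b[2]].copy()
# fill holes by closing
n,lab,st,_=cv2.connectedComponentsWithStats(cv2.morphologyEx(roi,cv2.MORPH_OPEN,np.ones((2,2),np.uint8)));i=1+st[1:,4].argmax();roi=cv2.morphologyEx((lab==i).astype(np.uint8),cv2.MORPH_CLOSE,np.ones((9,9),np.uint8))
def cost(p):
    im=np.zeros(((b[3]-b[1])*S,(b[2]-b[0])*S),np.uint8)
    cv2.fillPoly(im,[np.round((outline(p)-b[:2]+.5)*S).astype(int)],255)
    im=cv2.resize(im,None,fx=1/S,fy=1/S,interpolation=cv2.INTER_AREA)/255.
    return np.abs(im-roi).sum()
from scipy.optimize import differential_evolution
r=differential_evolution(cost,[(.56,.64),(.03,.10),(-.95,-.5)],seed=2,popsize=14,maxiter=60,tol=1e-6)
p=r.x;k=place(p,np.array([[.045,.03,0]]))[0,:2]-J[:2];a=J[2]
print("panel",p,"cost",r.fun,"of",roi.sum(),"corner jig mm",1e3*np.array([np.cos(a)*k[0]+np.sin(a)*k[1],-np.sin(a)*k[0]+np.cos(a)*k[1]]),"ang",p[2]-a)
E
python3 pan.py C0.pkl; python3 pan.py
```

```text
panel [ 0.5787  0.0613 -0.6628] cost 34.654901960784315 of 655 corner jig mm [-27.68   -19.5265] ang -0.0015442525156500464
panel [ 0.5818  0.0696 -0.5928] cost 31.556862745098037 of 681 corner jig mm [-32.5714  -8.0493] ang 0.06854072762504981
```

servo_tool:
  targets: [-0.0113,0.0113,0,0,-0.0155,-0.0155,0,0,-0.0156,-0.0156,0,0,0,0,0,0,0.0055,-0.0055,0,0,0.005,-0.005,0,0,0.003,-0.003,0,0,0.003,-0.003,0,0,0.0025,-0.0025,0,0,0,0,0,0]

```text
clock: 22.3
ee_pos: [0.4939, 0.0438, 0.1327]
ee_rot: [-0.0, 0.998, 0.064, -0.0]
wrist_force: [-1.0, 0.5, -0.5]
opening: 0.0154
grip_force: 29.9
```

```bash
python3 pan.py
```

```text
panel [ 0.5859  0.0744 -0.6248] cost 33.345098039215685 of 674 corner jig mm [-31.191   -3.0989] ang 0.03646851316298927
```

servo_tool:
  targets: [0.0014,-0.0014,0,0,0.0014,-0.0014,0,0,0,0,0,0]

```text
clock: 22.72
ee_pos: [0.495, 0.0453, 0.1328]
ee_rot: [-0.0, 0.998, 0.064, 0.0]
wrist_force: [0.1, 0.6, -0.9]
opening: 0.0154
grip_force: 29.9
```

servo_tool:
  targets: [0.0014,-0.0014,0,0,0.0007,-0.0007,0,0,0,0,0,0]

```text
clock: 23.1
ee_pos: [0.4959, 0.0464, 0.1328]
ee_rot: [-0.0, 0.998, 0.064, -0.0]
wrist_force: [0.0, -0.5, -0.8]
opening: 0.0153
grip_force: 29.9
```

servo_tool:
  targets: [0.0014,-0.0014,0,0,0.0007,-0.0007,0,0,0,0,0,0]

```text
clock: 23.48
ee_pos: [0.4968, 0.0475, 0.1328]
ee_rot: [0.0, 0.998, 0.064, -0.0]
wrist_force: [-0.1, -0.6, 0.6]
opening: 0.0154
grip_force: 29.9
```

```bash
python3 pan.py
```

```text
panel [ 0.5869  0.0752 -0.6615] cost 59.67058823529412 of 641 corner jig mm [-29.7692  -3.4587] ang -0.00017821466758249915
```

servo_tool:
  targets: [0.0014,-0.0014,0,0,0,0,0,0]

```text
clock: 23.78
ee_pos: [0.4974, 0.0483, 0.1328]
ee_rot: [0.0, 0.998, 0.064, -0.0]
wrist_force: [-0.1, -1.5, 0.8]
opening: 0.0152
grip_force: 30.0
```

servo_tool:
  targets: [0.0014,-0.0014,0,0,0,0,0,0]

```text
clock: 24.02
ee_pos: [0.4979, 0.0492, 0.1327]
ee_rot: [-0.0, 0.998, 0.064, -0.0]
wrist_force: [-1.4, -1.1, 0.2]
opening: 0.0153
grip_force: 30.0
```

servo_tool:
  targets: [0.0014,-0.0014,0,0,0,0,0,0]

```text
clock: 24.28
ee_pos: [0.4986, 0.0499, 0.1328]
ee_rot: [0.0, 0.998, 0.064, -0.0]
wrist_force: [-2.2, -1.4, 0.2]
opening: 0.0152
grip_force: 30.0
```

```bash
python3 pan.py; python3 asc.py .0665 -.1206;  python3 - <<'E'
from h import *
c=viewer.camera("side")
h=cv2.cvtColor(c["pixels"],cv2.COLOR_RGB2HSV).astype(int)
m=((h[...,0]>10)&(h[...,0]<26)&(h[...,1]>55)&(h[...,2]>60)).astype(np.uint8)
for r in range(232,272): print(r,"".join(".#"[v] for v in m[r,200:270]))
E
```

```text
panel [ 0.5871  0.0765 -0.6787] cost 67.25098039215686 of 631 corner jig mm [-29.8796  -3.1339] ang -0.017419193722354565
[0.4985376 0.0499347 0.1327389] [-1.44612701 -0.8614576   0.31999645]
cols 228 251
240 10 12 12 12 13 13 12 14 20 19 23 26 26 25 27 16 12 15 24 28 19 11 11 12
241 13 20 12 12 12 13 13 11 12 11 17 28 27 27 27 12 13 18 27 18  8 11 12 12
242 23 29 12 11 12 12 13 12 13 12 13 22 28 27 24 12 13 20 29 14 24 24 10 12
243 29 31 28 12 13 13 13 13 12 12 12 13 22 28 18 13 13 14 20 13 19 18 17 28
244 30 30 25 13 14 13 13 13 13 13 13 11 14 23 13 13 12 12 12 13 12 11 14 22
245 28 29 20 14 14 13 12 12 13 12 12 12 14 18 13 14 12 13 13 13 13 13 12 12
246 25 31 28 12 15 15 13 12 13 12 13 13 13 14 14 13 13 13 14 13 13 13 13 12
247 23 31 23 13 13 15 15 13 13 13 13 13 12 13 14 13 14 13 13 12 13 11 13 13
248 23 22 10 15 14 12 15 14 13 13 13 13 12 14 13 11 12 12 13 13 13 12 13 13
249 17  9 10 15 14 11 16 15 13 13 12 12 13 14 13 12 12 12 13 13 13 13 13 13
250 13 12 13 15 15 14 15 15 14 12 11 12 14 14 12 13 12 12 13 13 13 13 13 12
251 15 14 15 14 12 15 15 12 15 14 12 14 14 13 12 13 13 13 1
[... 3076 characters left out ...]
.........................
263 ................######.######################.........................
264 .................########################.............................
265 ..................###################.................................
266 ..................###############.....................................
267 ...................#########..........................................
268 ...................####...............................................
269 .#....................................................................
270 ......................................................................
271 ......................................................................
```

```bash
cat > edg.py <<'E'
from h import *
np.set_printoptions(precision=4,suppress=True)
def edges(c,show=True):
    h=cv2.cvtColor(c["pixels"],cv2.COLOR_RGB2HSV).astype(int)
    m=((h[...,0]>10)&(h[...,0]<26)&(h[...,1]>55)&(h[...,2]>60)).astype(np.uint8)[236:275,200:262]
    n,lab,st,_=cv2.connectedComponentsWithStats(m);i=1+st[1:,4].argmax();m=lab==i
    r,cc=np.where(m);rows=range(r.min(),r.max()+1)
    L=np.array([(np.where(m[k])[0].min()-.5,k) for k in rows],float);R=np.array([(np.where(m[k])[0].max()+.5,k) for k in rows],float)
    cols=range(cc.min(),cc.max()+1);B=np.array([(k,np.where(m[:,k])[0].max()+.5) for k in cols],float);T=np.array([(k,np.where(m[:,k])[0].min()-.5) for k in cols],float)
    lr=L[L[:,0].argmin(),1];bl=B[B[:,1].argmax(),0];br=R[R[:,0].argmax(),1];tt=T[T[:,1].argmin(),0]
    sel={"L+y z6":(L[(L[:,1]>lr+3)&(L[:,1]<B[:,1].max()-2)],.006),"R-y z12":(R[(R[:,1]>r.min()+3)&(R[:,1]<br-2)],.012),
      "B-x z6":(B[(B[:,0]>bl+4)&(B[:,0]<cc.max()-3)],.006),"T+x z12":(T[(T[:,0]>cc.min()+3)&(T[:,0]<tt-2)],.012)}
    out={}
    for k,(q,z) in sel.items():
        if len(q)<4: continue
        w=np.array([onz(c,u+200,v+236,z)[:2] for u,v in q])
        for _ in range(3):
            ce=w.mean(0);d=np.linalg.svd(w-ce)[2][0];res=(w-ce)@[-d[1],d[0]];w=w[np.abs(res)<max(2*res.std(),.001)]
        ce=w.mean(0);d=np.linalg.svd(w-ce)[2][0]
        a=np.arctan2(d[1],d[0]);ref=-.655+(0 if "y" in k else np.pi/2);a=(a-ref+np.pi/2)%np.pi-np.pi/2
        J=np.array([.6655,.0565]);e=ce-J;nx=np.array([np.cos(-.655),np.sin(-.655)]);ny=np.array([-nx[1],nx[0]])
        out[k]=(a,1e3*e@nx,1e3*e@ny,len(w))
    for k,v in out.items(): print(k,"rel yaw %.3f  mid jig (%.1f %.1f) n=%d"%v)
if __name__=="__main__":
    import pickle,sys
    if len(sys.argv)>1: edges(pickle.load(open(sys.argv[1],"rb"))["side"])
    else: edges(viewer.camera("side"))
E
echo start; python3 edg.py C0.pkl; echo now; python3 edg.py
```

```text
start
L+y z6 rel yaw -0.021  mid jig (-67.4 -18.5) n=16
R-y z12 rel yaw 0.000  mid jig (-72.6 -78.6) n=11
B-x z6 rel yaw 0.009  mid jig (-112.2 -47.2) n=18
T+x z12 rel yaw 0.114  mid jig (-22.5 -45.8) n=14
now
L+y z6 rel yaw 0.021  mid jig (-69.3 -3.8) n=16
R-y z12 rel yaw 0.007  mid jig (-74.7 -59.0) n=14
B-x z6 rel yaw -0.069  mid jig (-115.0 -31.6) n=17
T+x z12 rel yaw 0.020  mid jig (-25.2 -31.5) n=15
```

servo_tool:
  targets: [-0.0141,0.0141,0,0,-0.024,-0.024,0,0,-0.024,-0.024,0,0,-0.0227,-0.0227,0,0,0.019,-0.019,0,0,0.019,-0.019,0,0,0.018,-0.018,0,0,0,0,0,0]

```text
clock: 25.48
ee_pos: [0.4782, 0.1046, 0.1328]
ee_rot: [0.0, 0.998, 0.065, 0.0]
wrist_force: [1.1, 0.8, -0.2]
opening: 0.0152
grip_force: 29.9
```

```bash
python3 edg.py; python3 pan.py; python3 look.py k5
```

```text
L+y z6 rel yaw 0.021  mid jig (-69.3 -3.8) n=16
B-x z6 rel yaw 0.794  mid jig (-90.4 -45.2) n=21
T+x z12 rel yaw 0.012  mid jig (-25.1 -41.2) n=22
panel [ 0.5862  0.0737 -0.6654] cost 286.7254901960784 of 712 corner jig mm [-29.3566  -5.3052] ang -0.00407123827058109
[0.477  0.1037 0.1326] yaw 0.12817952176811812 tip [0.5603 0.1144 0.023 ] [ 0.1612 -0.2097 -0.1639] 25.675
tip jig -0.11869341158747117 -0.01842461954674246
```

servo_tool:
  targets: [0.004,0.004,0,0,0.005,0.005,0,0,0.005,0.005,0,0,0.005,0.005,0,0,0.005,0.005,0,0,0.005,0.005,0,0,0.005,0.005,0,0,0.004,0.004,0,0,0,0,0,0]

```text
clock: 26.8
ee_pos: [0.4987, 0.0873, 0.1328]
ee_rot: [0.0, 0.998, 0.064, 0.0]
wrist_force: [1.1, 0.4, -0.4]
opening: 0.0153
grip_force: 29.9
```

```bash
python3 edg.py
```

```text
L+y z6 rel yaw 0.011  mid jig (-46.6 -3.8) n=16
B-x z6 rel yaw 0.844  mid jig (-66.1 -44.0) n=18
T+x z12 rel yaw -0.071  mid jig (-1.8 -36.4) n=19
```

servo_tool:
  targets: [0.0014,0.0014,0,0,0.0014,0.0014,0,0,0,0,0,0]

```text
clock: 27.22
ee_pos: [0.5001, 0.0863, 0.1328]
ee_rot: [0.0, 0.998, 0.064, 0.0]
wrist_force: [-0.6, -0.4, -0.9]
opening: 0.015
grip_force: 29.9
```

servo_tool:
  targets: [0.0014,0.0014,0,0,0,0,0,0]

```text
clock: 27.48
ee_pos: [0.5008, 0.0856, 0.1328]
ee_rot: [0.0, 0.998, 0.064, 0.0]
wrist_force: [-0.6, -0.3, -1.7]
opening: 0.0155
grip_force: 29.9
```

servo_tool:
  targets: [0.0014,0.0014,0,0,0.0014,0.0014,0,0,0,0,0,0]

```text
clock: 27.85
ee_pos: [0.5024, 0.0844, 0.1328]
ee_rot: [-0.0, 0.998, 0.064, 0.0]
wrist_force: [-0.1, 0.4, -1.6]
opening: 0.0152
grip_force: 29.9
```

```bash
python3 edg.py
```

```text
L+y z6 rel yaw 0.003  mid jig (-43.0 -4.0) n=14
B-x z6 rel yaw 0.866  mid jig (-61.6 -43.5) n=19
T+x z12 rel yaw -0.048  mid jig (2.1 -36.4) n=20
```

servo_tool:
  targets: [0.0014,0.0014,0,0,0.0014,0.0014,0,0,0,0,0,0]

```text
clock: 28.28
ee_pos: [0.5038, 0.0834, 0.1328]
ee_rot: [-0.0, 0.998, 0.064, -0.0]
wrist_force: [-1.4, 0.9, -0.1]
opening: 0.0153
grip_force: 29.9
```

servo_tool:
  targets: [0.0014,0.0014,0,0,0,0,0,0]

```text
clock: 28.52
ee_pos: [0.5046, 0.0827, 0.1328]
ee_rot: [-0.0, 0.998, 0.064, -0.0]
wrist_force: [-0.7, 0.6, -0.2]
opening: 0.0151
grip_force: 30.0
```

servo_tool:
  targets: [0.0014,0.0014,0,0,0.0014,0.0014,0,0,0,0,0,0]

```text
clock: 28.9
ee_pos: [0.5061, 0.0815, 0.1327]
ee_rot: [-0.0, 0.998, 0.064, -0.0]
wrist_force: [-1.2, 2.1, 0.5]
opening: 0.0152
grip_force: 30.0
```

```bash
python3 edg.py; python3 -c "
from h import *
for i in range(5):
    viewer.camera('side'); print(sensors.get_state()['wrist_force'])"
```

```text
L+y z6 rel yaw 0.002  mid jig (-42.0 -3.7) n=16
B-x z6 rel yaw 0.871  mid jig (-62.2 -43.3) n=19
T+x z12 rel yaw -0.048  mid jig (2.1 -36.4) n=20
[-1.19792417  1.7245045   0.63048115]
[-0.88396574  1.0352743   0.90275487]
[-1.79114279  1.16916537  0.79026341]
[-2.00008405  2.32838743  1.23806787]
[-1.99592481  1.64424855  0.52448197]
```

servo_tool:
  targets: [-0.0113,-0.0113,0,0,-0.02,0.02,0,0,-0.02,0.02,0,0,-0.0194,0.0194,0,0,0.0222,0.0222,0,0,0.0222,0.0222,0,0,0.0222,0.0222,0,0,0.0222,0.0222,0,0,0.007,-0.007,0,0,0.0057,-0.0057,0,0,0,0,0,0]

```text
clock: 30.58
ee_pos: [0.5292, 0.0223, 0.1326]
ee_rot: [0.0, 0.998, 0.065, -0.0]
wrist_force: [-0.8, -0.5, -1.6]
opening: 0.0151
grip_force: 30.0
```

servo_tool:
  targets: [0.0014,-0.0014,0,0,0.0014,-0.0014,0,0,0.0014,-0.0014,0,0,0,0,0,0]

```text
clock: 31.08
ee_pos: [0.5312, 0.024, 0.1329]
ee_rot: [0.0, 0.998, 0.064, -0.0]
wrist_force: [-1.8, -1.6, 1.3]
opening: 0.0152
grip_force: 30.1
```

```bash
cat > f.py <<'E'
from h import *
F=[]
for i in range(6):
    viewer.camera('side'); F.append(sensors.get_state()['wrist_force'])
F=np.mean(F,0);n=np.array([np.cos(-.655),np.sin(-.655)]);print("F",F,"jig",F[:2]@n,F[:2]@[-n[1],n[0]])
E
python3 f.py; python3 edg.py
```

```text
F [-1.35333263 -2.27050238  0.87600849] jig 0.3098398713249788 -2.625012287804919
L+y z6 rel yaw 0.007  mid jig (-43.1 -4.1) n=14
R-y z12 rel yaw 0.001  mid jig (-48.7 -59.1) n=11
B-x z6 rel yaw 0.020  mid jig (-89.6 -33.6) n=17
T+x z12 rel yaw -0.005  mid jig (2.6 -29.1) n=14
```

servo_tool:
  targets: [-0.017,0.017,0,0,-0.0227,-0.0227,0,0,-0.0226,-0.0226,0,0,-0.0226,-0.0226,0,0,-0.0226,-0.0226,0,0,0.02,-0.02,0,0,0.02,-0.02,0,0,0.0194,-0.0194,0,0,0.005,0.005,0,0,0.004,0.004,0,0,0.003,0.003,0,0,0,0,0,0]

```text
clock: 32.92
ee_pos: [0.5053, 0.0817, 0.1326]
ee_rot: [-0.0, 0.998, 0.064, -0.0]
wrist_force: [-0.2, 0.6, -0.6]
opening: 0.0152
grip_force: 30.0
```

```bash
python3 f.py; python3 -c "
from h import *
print(sensors.get_state()['ee_pos'])"
```

```text
F [-0.86522583  1.43966145 -0.68097765] jig -1.5631486336806757 0.6146602171888026
[0.50540866 0.08183758 0.13272266]
```

servo_tool:
  targets: [-0.0212,-0.0212,0,0,-0.0212,-0.0212,-0.025,0,0,0,-0.025,0,-0.0038,0.0954,0,0,-0.0038,0.0954,0,0,0,0,0,0.933,0,0,0,0.933,0,0,0,0.933,0,0,0,0.933,0,0,0,0.933,0,0,0,0.933,0,0,0,0.933]

```text
clock: 34.72
ee_pos: [0.4913, 0.0048, 0.1593]
ee_rot: [-0.0, 0.946, -0.323, 0.001]
wrist_force: [1.1, -0.7, -0.7]
opening: 0.0152
grip_force: 30.0
```

```bash
python3 edg.py; python3 - <<'E'
from h import *
s=sensors.get_state();x,y=s["ee_rot"][1:3];yaw=2*np.arctan2(y,x);P=s["ee_pos"];t=P[:2]+.066*np.array([np.cos(yaw),np.sin(yaw)])
n=np.array([np.cos(-.657),np.sin(-.657)]);d=t-[.6655,.0565];print(P,yaw,"tip jig",d@n,d@[-n[1],n[0]])
E
```

```text
L+y z6 rel yaw 0.007  mid jig (-43.1 -4.1) n=14
R-y z12 rel yaw -0.003  mid jig (-48.8 -59.3) n=11
B-x z6 rel yaw -0.052  mid jig (-88.1 -34.1) n=17
T+x z12 rel yaw -0.005  mid jig (2.6 -29.1) n=14
[0.49123749 0.00482001 0.15928474] -0.6609254919737393 tip jig -0.04042319825916126 -0.14761054797418457
```

servo_tool:
  targets: [0,-0.04,0,0,0,0,0.025,0,0,0,0.025,0,0.02,0,0,0,0.02,0,0,0,0.014,0,0,0,0,0,0,0]

```text
clock: 35.65
ee_pos: [0.5254, 0.0043, 0.136]
ee_rot: [-0.0, 0.947, -0.322, 0.001]
wrist_force: [-6.2, 2.6, 18.2]
opening: 0.0154
grip_force: 30.0
```

servo_tool:
  targets: [0,0,-0.006,0,0,0,0,0]

```text
clock: 35.9
ee_pos: [0.5241, 0.0044, 0.1362]
ee_rot: [-0.0, 0.947, -0.322, 0.0]
wrist_force: [-2.0, 1.8, 7.0]
opening: 0.0153
grip_force: 30.0
```

```bash
python3 f.py; python3 - <<'E'
from h import *
c=viewer.camera("side");s=sensors.get_state();P=s["ee_pos"];n=np.array([np.cos(-.66),np.sin(-.66),0])
u,v=proj(c,P+.066*n+[0,0,-.1206])[0];print(P,u,v);u,v=int(u),int(v)
g=cv2.cvtColor(c["pixels"],cv2.COLOR_RGB2HSV)[...,2]//8
print(u-12,u+13)
for r in range(v-14,v+8): print(r," ".join("%2d"%x for x in g[r,u-12:u+14]))
E
```

```text
F [-1.55651104  0.87360317  7.21369999] jig -1.7665512977341864 -0.25535390521632456
[0.52414814 0.00441363 0.1362253 ] 255.48183977790535 231.67446535552043
243 268
217 22 22 23 23 23 22 22 22 22 22 22 21 22 22 13 16 17 17 17 17 17 16 15 18 23 22
218 21 22 22 22 22 22 23 22 22 22 22 22 22 19 13 15 16 17 17 17 17 16 15 20 22 21
219 22 22 22 22 22 22 22 22 22 22 22 22 22 21 16 15 16 16 16 17 16 15 13 19 22 21
220 22 22 23 23 22 22 22 22 22 22 22 22 22 22 14 15 16 16 16 16 16 15 17 22 22 22
221 23 23 23 23 23 23 23 23 22 22 22 22 23 23 21 16 15 16 16 16 15 16 22 22 22 22
222 22 23 23 23 22 23 23 22 22 22 22 22 22 22 22 20 14 15 15 15 15 19 23 22 22 22
223 22 22 23 22 22 22 22 22 22 22 22 22 22 22 22 22 15 15 15 15 18 22 22 22 22 22
224 22 22 22 22 22 22 22 22 22 22 22 22 19 21 23 22 17 11 14 16 21 22 22 22 22 23
225 22 23 23 23 22 23 22 22 20 19 19 15 13 15 20 23 18 12 14 20 23 22 23 23 23 23
226 23 23 22 19 22 24 24 25 23 11 12 10 10 10 15 19 18 13 14 20 22 22 23 23 23 23
227 23 26 14 10 14 17 17 18 18 22 24 13 14 12 14 18 19 12 14 19 22 22 22 22 22 22
228 25 25  8  6  6 11 12 13 13 1
[... 169 characters left out ...]
14 14 14 15 19 15 13 16 24 22 23 23 23 23 23
231 14 13 14 14 14 14 13 14 14 14 15 14 15 14 13 13 12 14 17 24 23 23 23 23 23 22
232 15 14 14 14 14 14 14 14 14 15 20 12 14 13 13 12 11 14 13 18 24 23 23 23 22 22
233 15 14 14 14 15 13 12 12 13 14 17 12 13 13 13 13 13 14 10 10 16 15 17 24 23 23
234 13 13 12 13 13 13 13 12 13 13 13 13 13 13 13 13 14 14 11  9  9  9 11 17 17 16
235 12 13 12 13 13 13 13 13 13 13 13 13 13 13 13 12 13 16 21  9 10 10 10 10 10  9
236 12 11 13 13 13 13 13 13 14 13 12 13 13 12 13 12 14 14 16 12  9 10 10 11 10 10
237 12 11 12 13 13 13 12 13 13 12 12 11 13 13 13 13 14 14 12 13 12 10 10 10 11 10
238 13 12 11 13 12 12 13 13 13 13 13 11 12 13 13 14 15 15 13 13 13 11 10 10 10  9
```

```bash
cat > lean.py <<'E'
from h import *
import sys,math
def lean(c,P,yaw,pts):
    n=np.array([np.sin(yaw),-np.cos(yaw),0]);f=np.array([np.cos(yaw),np.sin(yaw),0])
    for u,v in pts:
        o,d=ray(c,u,v);q=o+d*(n@(P-o))/(n@d);e=q-P
        print((u,v),"fwd %.4f z %.4f"%(e@f,e[2]),"abs z %.4f"%q[2],"deg %.1f len %.3f"%(math.degrees(math.atan2(e@f,.011-e[2])),math.hypot(e@f,.011-e[2])))
if __name__=="__main__":
    c=viewer.camera("side");s=sensors.get_state();x,y=s["ee_rot"][1:3]
    a=[float(k) for k in sys.argv[1:]];lean(c,s["ee_pos"],2*np.arctan2(y,x),list(zip(a[::2],a[1::2])))
E
python3 lean.py 260.7 228 261.5 222 262.8 217.5 259.7 233.5
```

```text
(260.7, 228.0) fwd 0.0317 z -0.0940 abs z 0.0423 deg 16.8 len 0.110
(261.5, 222.0) fwd 0.0260 z -0.0757 abs z 0.0605 deg 16.7 len 0.091
(262.8, 217.5) fwd 0.0177 z -0.0606 abs z 0.0757 deg 13.9 len 0.074
(259.7, 233.5) fwd 0.0388 z -0.1120 abs z 0.0242 deg 17.5 len 0.129
```

servo_tool:
  targets: [0,0,-0.008,0,0.02,0,0,0,0.02,0,0,0,0,0,0,0]

```text
clock: 36.8
ee_pos: [0.5405, -0.0085, 0.1394]
ee_rot: [0.0, 0.947, -0.322, -0.0]
wrist_force: [-0.5, -0.3, -0.4]
opening: 0.0152
grip_force: 30.0
```

servo_tool:
  targets: [0.016,0,0,0,0.008,0,0,0,0,0,0,0]

```text
clock: 37.17
ee_pos: [0.5496, -0.0153, 0.1398]
ee_rot: [-0.0, 0.947, -0.322, 0.0]
wrist_force: [0.5, 0.6, -1.0]
opening: 0.0155
grip_force: 30.0
```

servo_tool:
  targets: [0.008,0,0,0,0,0,0,0]

```text
clock: 37.42
ee_pos: [0.5519, -0.0171, 0.1396]
ee_rot: [-0.0, 0.947, -0.322, -0.001]
wrist_force: [-1.9, 2.4, -0.3]
opening: 0.0152
grip_force: 30.0
```

servo_tool:
  targets: [0.01,0,-0.0028,0,0.01,0,-0.0024,0,0.01,0,-0.002,0,0.01,0,-0.0016,0,0.01,0,-0.0012,0,0.01,0,-0.0009,0,0.01,0,-0.0006,0,0.01,0,-0.0002,0,0.003,0,0,0,0,0,0,0]

```text
clock: 38.67
ee_pos: [0.5854, -0.0429, 0.1456]
ee_rot: [0.0, 0.947, -0.322, -0.0]
wrist_force: [-3.4, 1.2, -4.5]
opening: 0.0157
grip_force: 30.0
```

```bash
python3 - <<'E'
from h import *
c=viewer.camera("side");s=sensors.get_state();P=s["ee_pos"]
u,v=proj(c,P+[0,0,-.12])[0];print(P,u,v);u,v=int(u),int(v)
g=cv2.cvtColor(c["pixels"],cv2.COLOR_RGB2HSV)[...,2]//8
print(u-12,u+11)
for r in range(v-46,v+8,2): print(r," ".join("%2d"%x for x in g[r,u-12:u+12]))
E
```

```text
[ 0.58543181 -0.042867    0.1456271 ] 253.4976842979943 226.05933716567898
241 264
180  8 10  9 14 15 17 16 16 16 14 17 17 17 15  5  5 14 17 17 17 12  6  7  6
182 14 12  4  5 12 17 17 17 16  8 15 14 12 14  3  4 14 18 11  7  9  6  6  7
184 12 16  5  5  8 14 11 12 17 11 14 16 15 14 13 18 12  5  6  6  7  7  6  5
186  6  8  6  6  8 15 17 14 14 15 14 15 14 14 15 15 10  5  6  6  5  4  4  6
188 11  6  6  6  6  6  6 11 12 18 17 17 16 11 12 13  4  4  4  5  6  6  6  6
190 11  2  3  4  3  4  3  5  5  7 15 15 13  7  8  7  5  6  6  6  6  4  4  2
192 11  8  8  8  7  8  7  6  5  8 15 16 14  5  7  8  9  9  2  3  2  1  0 10
194 13 11  5  5  5  5  5  7  5  8 15 15 13  5  6  6  6  6  5 12 24 23 25 24
196 14 13  6  4  1  0  1  4  4  8 16 15 15 19  6  7  7  7  5  8 18 24 23 23
198 14  9  9 14 25 24 24 23  8 16 16 17 17 17 17  2  2  4  2  2  8 19 25 25
200 13 11  9 13 24 22 22 22  6 16 18 19 19 17 17 15  7  8  7  6 10 16 25 24
202 11 11 14 17 17 24 23 20 15 16 17 18 18 17 17 15 15 15 15 11 11 11 14 25
204  8 15 16 15 17 16 17 15 16 17 17 18 18 18 17 16 16 17 17 15 14 13 17 24
206  3 10 22 23 22 22 21 14 1
[... 334 characters left out ...]
2 22 22 23 22 23
216 23 23 23 23 23 23 23 22 22 22 22 16 13 15 23 22 22 22 22 23 23 23 23 23
218 15  8  8 11 17 17 16 18 24 24 23 18 13 14 20 22 22 21 22 22 22 22 22 22
220 13 22 10 10 10 11 10 10  9  9 10 14 14 15 21 23 22 22 22 22 22 22 23 22
222 10 10 10 10 10 14 22 10 10 10 10  9 15 14  8 10 16 17 24 23 23 15  8  9
224 10 10 10 10 10 10  9 10 10 10 10 11 15 14  9 10 10  9  9  8  9  9 13 21
226 10 10 10 11 10  8 10 10 11 11 10 12 14 14 10 11 12  9  9 10  9  9  9 12
228 10 11 11 12  8  7  8 12 13 14 13 13 14 14 13 15 14 11  9 12 21 20  8  9
230 14 13 13 14 14 14 14 14 14 14 14 13 14 15 14 13 14 11 14 25 23 16 17 17
232 14 14 14 14 14 14 14 14 14 14 15 13 13 12 13 14 13 12 10  9  9  9  9  9
```

```bash
python3 lean.py 252 192 252.8 205 253.3 216 253.5 226; python3 - <<'E'
from h import *
c=viewer.camera("side");P=sensors.get_state()["ee_pos"]
for z in(-.02,-.04,-.07,-.1,-.12,-.136):print(z,proj(c,P+[0,0,z])[0])
E
```

```text
(252.0, 192.0) fwd 0.0016 z -0.0304 abs z 0.1153 deg 2.3 len 0.041
(252.8, 205.0) fwd -0.0005 z -0.0632 abs z 0.0824 deg -0.4 len 0.074
(253.3, 216.0) fwd -0.0012 z -0.0921 abs z 0.0535 deg -0.6 len 0.103
(253.5, 226.0) fwd -0.0001 z -0.1198 abs z 0.0258 deg -0.0 len 0.131
-0.02 [252.09037246 188.11224849]
-0.04 [252.37578815 195.96248129]
-0.07 [252.7946401  207.48281936]
-0.1 [253.2027467  218.70761148]
-0.12 [253.4690506  226.03218272]
-0.136 [253.67886415 231.80301184]
```

servo_tool:
  targets: [-0.01,0,0,0,0,0,-0.055,0,0,0,-0.055,0,0,0,0,-0.91,0,0,0,-0.91,0,0,0,-0.91,0,0,0,-0.91,0,0,0,-0.91,0,0,0,-0.91,0,0,0,0]

```text
clock: 40.08
ee_pos: [0.584, -0.0405, 0.203]
ee_rot: [0.001, 1.0, -0.001, 0.004]
wrist_force: [0.2, 0.7, -0.0]
opening: 0.0157
grip_force: 30.0
```

servo_tool:
  targets: [-0.1115,0,0,0,-0.1115,0,0,0,-0.1115,0,0,0,-0.1115,0,0,0,0,0.07,0,0,0,0.07,0,0,0,0.073,0,0,0,0,0.02,0,0,0,0.026,0,0,0,0,0]

```text
clock: 41.32
ee_pos: [0.3575, -0.1447, 0.1761]
ee_rot: [-0.001, 1.0, 0.0, -0.001]
wrist_force: [-0.7, 0.2, -0.2]
opening: 0.0157
grip_force: 30.0
```

```bash
python3 - <<'E'
from h import *
import pickle
c=viewer.camera("side");s=sensors.get_state();P=s["ee_pos"]
pickle.dump({"side":c},open("k6.pkl","wb"))
for z in(-.008,-.019,-.023,-.049,-.091,-.136,-.141):print(z,proj(c,P+[0,0,z])[0])
u,v=proj(c,P+[0,0,-.06])[0];print(P,s["ee_rot"],s["wrist_force"]);u,v=int(u),int(v)
g=cv2.cvtColor(c["pixels"],cv2.COLOR_RGB2HSV);g=g[...,1]//8
print(u-10,u+13)
for r in range(v-26,v+42): print(r," ".join("%2d"%x for x in g[r,u-10:u+14]))
E
```

```text
-0.008 [362.26284679 171.16765416]
-0.019 [361.86868457 175.79389165]
-0.023 [361.72634315 177.46453695]
-0.049 [360.81375733 188.17545379]
-0.091 [359.3843507  204.95223816]
-0.136 [357.91117865 222.24269242]
-0.141 [357.75106825 224.12189013]
[ 0.35799326 -0.14500653  0.17677068] [-5.40953241e-04  9.99999489e-01  5.62083132e-04 -6.43630788e-04] [-0.00807906  0.0846352  -1.3593878 ]
350 373
166  3  1  5  4  4  4  6  1  1  2  2  2  2  2  2  2  1  2  3 12 11 11 10 10
167  3 12 11  4  4  5  6  1  2  2  2  2  2  2  2  2  1  1  4 11 11 11 11 11
168  1 15 13  4  4  5  5  1  2  2  2  2  2  2  2  2  0  1  6 12 12 11 12 11
169  1 12  8  4  4  4  4  2  1  2  1  1  2  2  2  1  0  1  9 11 11 11 11 11
170  4 12  6  3  4  5  7  1  2  2  2  2  2  2  2  1  3  4 11 10 10 10 10 10
171 10 11  4  4  4  5  9  1  1  1  1  1  1  2  2  1 12  8 12 11 10 10 10 10
172 14 12  4  4  4  4 10  6  6  1  2  3  1  0  1  1 13 12 13 11 11  9 10 10
173 11  8  4  4  4  4 12 19 18 11 12 12 11  8  7  9 19 11 12 11 12 11 11 11
174 14  5  4  5  5  4 12 21 20 19 16 15 16 15 15 18 20 18 10 12 12 13 11 11
175  6  2  4  5  4  4
[... 3762 characters left out ...]
6  6  6  6  5  5
225  6  6  9 10  9  6  7  7  8  8  6  8  7  7  7  7  6  6  6  6  6  6  6  6
226 10 11 11 11  6  5  6  7  6  7  7  7  7  7  6  6  5  6  6  6  6  6  6  6
227 18 14 14 12 12 12 12  6  5  6  7  6  4  7  6  5  6  5  6  6  6  6  6  6
228 21 20 20 18 13  8 14 10 11 10  9  7  7  6  6  6  6  5  6  6  6  6  6  6
229 25 24 23 21 17 14 20 18 17 14 13 11 10  7  6  6  5  5  5  5  5  5  6  6
230 25 26 25 28 26 24 23 22 21 21 19 19 17 13  8  8  5  5  5  4  4  5  6  6
231 10  8 18 24 28 27 25 25 24 24 23 22 23 21 21 15  6  6  5  5  4  5  6  6
232  4  3  4  3  3  8 21 20 25 26 25 24 22 25 23 17  7  7  6  6  6  6  6  6
233  3  3  3  3  3  4  7 10 10 12 22 19 28 29 25 18 11 10  7  3  3  3  3  7
```

```bash
python3 - <<'E'
from h import *
import pickle
def prof(c,base):
    u0,_=proj(c,base)[0];g=cv2.cvtColor(c["pixels"],cv2.COLOR_RGB2HSV)[...,1]//8
    rows=[]
    for z in(0,-.026,-.068,-.113,-.118): rows.append(proj(c,base+np.array([0,0,z]))[0])
    print(np.round(rows,1).tolist())
    for r in range(int(rows[0][1])-6,int(rows[3][1])+5):
        u=int(round(np.interp(r,[k[1] for k in rows],[k[0] for k in rows])));print(r,u,g[r,u-6:u+7],end=" | " if r%2 else "\n")
prof(pickle.load(open("C0.pkl","rb"))["side"],np.array([.4418,-.1478,.145]))
E
```

```text
[[326.4, 175.4], [325.9, 185.6], [325.2, 201.6], [324.4, 218.1], [324.3, 219.9]]
169 326 [ 4  2  7 15 14 14 13 13 14 14  9  4  2] | 170 326 [ 5  6  6 13 16 15 15 16 16 16  5  0  1]
171 326 [ 3 16  4 15 15 14 14 14 15 16  9  3  0] | 172 326 [ 2  4  3 14 14 15 14 14 15 14 24  7  0]
173 326 [ 2  6 20 15 13 14 14 13 14 17 18 14  6] | 174 326 [ 6 14 19 18 16 14 14 14 17 18 18 18  8]
175 326 [ 7 21 21 19 19 18 18 18 19 19 17  3  2] | 176 326 [ 2  1  4 19 19 21 21 21 21 20 13  2  1]
177 326 [3 2 2 3 3 5 3 1 1 2 3 4 2] | 178 326 [7 4 3 3 2 1 2 1 2 2 2 2 2]
179 326 [18 22 18  2  5  2  1  2  5  3  2  1  6] | 180 326 [ 5 25 22 19  6  1  2  6 23 21 18 15 21]
181 326 [ 4 29 23 19  3  1  2  4 23 21 21 20 21] | 182 326 [ 2 31 25 17  3  1  2  4 23 20 21 20 22]
183 326 [ 1  4 25 17  3  2  1  4 23 21 20 20 20] | 184 326 [ 2  4  5  8  4  1  1  4 24 21 20 21 22]
185 326 [ 2  3  4  3  3  2  1  4  9 22 21 20 21] | 186 326 [ 2  3  3 11 13 10 11 10  6 22 21 20 23]
187 326 [ 2  3  4 20 21 19 20 17  7 23 22 21 23] | 188 326 [ 6  4 11 21 19 19 19 18 14 23 20 22 22]
189 326 [14  4 20 20 19 19 19 20 19 21 20 21 
[... 733 characters left out ...]
6 1 3 5 5 5 6 6 6] | 206 325 [6 6 6 6 6 1 3 6 5 5 5 5 5]
207 325 [6 5 6 6 6 1 4 6 6 6 6 5 5] | 208 325 [6 6 6 6 5 1 3 6 6 6 7 6 6]
209 325 [6 6 6 6 5 1 3 7 6 6 6 7 7] | 210 325 [6 6 6 6 5 0 3 6 6 6 6 6 6]
211 325 [5 6 6 6 5 1 3 7 6 6 6 6 6] | 212 325 [6 6 7 7 5 1 5 7 6 6 6 6 6]
213 325 [7 7 6 7 4 2 5 6 6 6 6 6 6] | 214 325 [6 6 6 6 3 2 5 6 6 6 6 6 6]
215 325 [6 6 6 7 3 1 5 7 6 6 6 6 6] | 216 324 [6 6 7 7 7 3 2 5 7 7 6 6 6]
217 324 [6 6 7 7 7 2 1 4 6 6 6 6 6] | 218 324 [6 6 7 6 6 1 1 3 6 6 5 5 6]
219 324 [14  6  6  6  6  1  1  5  6  6  6  6  6] | 220 324 [18  8  6  6  7  6  6  7  7  7  7  6  6]
221 324 [15  8  7  7  7  6  6  6  7  7  7  7  6] | 222 324 [12  7  7  7  6  6  6  6  6  6  6  7  7]
```

servo_tool:
  targets: [0,0.005,0,0,0.04,0,0,0,0.04,0,0,0,0.02,0,0,0,0.02,0,0,0,0,0,0,0]

```text
clock: 42.12
ee_pos: [0.4187, -0.1484, 0.1776]
ee_rot: [-0.0, 1.0, 0.0, -0.0]
wrist_force: [0.3, 1.0, 0.0]
opening: 0.0157
grip_force: 30.0
```

```bash
python3 f.py; python3 -c "
from h import *
print(sensors.get_state()['ee_pos'])"
```

```text
F [ 0.12114484  0.43003323 -0.96097124] jig -0.16588505765494513 0.4148334609638435
[ 0.41806415 -0.1487212   0.17760993]
```

servo_tool:
  targets: [0,-0.003,0,0,0.015,0,0,0,0.015,0,0,0,0.014,0,0,0,0,0,0,0]

```text
clock: 43.05
ee_pos: [0.4411, -0.1473, 0.1776]
ee_rot: [-0.0, 1.0, 0.0, -0.0]
wrist_force: [-0.5, -0.4, -0.9]
opening: 0.0157
grip_force: 30.0
```

```bash
python3 f.py; python3 - <<'E'
from h import *
c=viewer.camera("side");s=sensors.get_state();P=s["ee_pos"];print(P)
g=cv2.cvtColor(c["pixels"],cv2.COLOR_RGB2HSV)[...,1]//8
b=P+[0,0,-.0185]
for z in(0,-.026,-.068,-.113): print(np.round(proj(c,b+[0,0,z])[0],1))
for r in range(162,192): print(r," ".join("%2d"%x for x in g[r,312:342]))
E
```

```text
F [ 0.07313659 -0.06575974 -1.07886914] jig 0.09805897309421092 -0.007598791841156516
[ 0.44027871 -0.14720086  0.1776368 ]
[327.2 169.9]
[326.7 180.2]
[325.9 196.4]
[325.1 213.2]
162 20  3  0  1  2  1  1  0  2  2  2  2  2  2  2  2  1  3 10  4  2  1  5  5  4  4  5  4  4  4
163 19  6  1  5  3  3  3  3  3  1  2  1  2  2  2  1  2  2 10  0  2  1  4  5  5  4  4  4  4  5
164 21  5  0  5  3 12 14 14 13  2  2  2  2  2  1  2  1  3  9  4  2  5  3  4  4  4  4  4  4  5
165 20  3  2  2  2  7  7  7  7  4  1  1  1  1  0  2  1  1 11  2  1  4  6  4  4  4  4  4  4  5
166 20  2  2  2  3  2  3  3  3  3  1  0  1  2  1  0  0  1 11  3  2  3  2  4  4  4  3  4  4  5
167 10  2  3  1  1  0  1  2  2  5 12 13 12 11 11 11  9  8 13 18  8  8 10  9  8  9  8  8  3  5
168  3  0  3  0  0  2  3  2  4  8 18 21 18 16 15 16 14 15 19 20 14  8 10 12 12 11 11 11  7  4
169  3  2  4  1  3  7  2  0  2  1 16 20 20 19 19 20 19 19 19 20 12 11  3  8 11 10 11 11  9  3
170  2  3  2  3  4  6  8  4  2  2  2 17 16 18 18 18 17 19 17 14  9 10 10  3  8  7 10 10  8  4
171  3  3  2  2  2  3  3  3  4  6  7  2 13 12  4  4  5 16 12  7  4  5  8 1
[... 1199 characters left out ...]
 19 18 14 23 22 22 11  6  6  6  1  2  2  2
185  2  2  2  2  2  1  2  2  2  3 10 22 19 19 19 19 19 19 17 10 22 24 10  6  6  6  1  2  2  2
186  2  2  2  2  2  2  2  2  2  3 16 21 18 18 19 19 19 19 16  8 24 14  5  6  6  6  2  2  2  2
187  2  2  2  2  2  2  1  2  1  3 15 21 19 19 19 18 18 19 15  8 24 11  5  5  6  7  4  1  2  2
188  2  2  2  4  5  5  6  7  7  3 16 20 18 19 18 18 19 20 18 16 23 12  5  6  6  7  6  2  2  1
189  2  2  2  5 20 17 18 22 13  3 15 20 19 19 18 19 19 19 19 22 24 11  6  6  6  6  7  1  1  3
190  2  2  2  9 28 25 24 22 12  4 11 20 20 19 19 18 19 18 21 22 15  6  6  6  6  6  7  6  1  3
191  2  2  2 11 26 22 24 22 11  4 10 21 19 18 19 19 19 20 21 25 15  6  6  6  6  5  6  6  6  4
```

servo_tool:
  targets: [0,0,0.01,0,0,0,0.008,0,0,0,0.005,0,0,0,0,0]

```text
clock: 43.9
ee_pos: [0.4402, -0.1471, 0.1658]
ee_rot: [-0.0, 1.0, 0.0, -0.0]
wrist_force: [-0.0, 0.4, -0.4]
opening: 0.0154
grip_force: 30.0
```

servo_tool:
  targets: [0,0,0.003,0,0,0,0,0]

```text
clock: 44.15
ee_pos: [0.4404, -0.1472, 0.1646]
ee_rot: [-0.0, 1.0, 0.0, -0.0]
wrist_force: [-0.4, 0.1, -1.0]
opening: 0.0155
grip_force: 30.0
```

servo_tool:
  targets: [0,0,0.002,0,0,0,0,0]

```text
clock: 44.4
ee_pos: [0.4404, -0.1472, 0.1636]
ee_rot: [-0.0, 1.0, 0.0, -0.0]
wrist_force: [-0.1, 0.7, 0.1]
opening: 0.0155
grip_force: 30.0
```

servo_tool:
  targets: [0,0,0.002,0,0,0,0,0]

```text
clock: 44.65
ee_pos: [0.4405, -0.1472, 0.1627]
ee_rot: [0.0, 1.0, 0.0, 0.0]
wrist_force: [-0.3, -0.7, -1.9]
opening: 0.0154
grip_force: 30.0
```

servo_tool:
  targets: [0,0,0.002,0,0,0,0,0]

```text
clock: 44.9
ee_pos: [0.4406, -0.1473, 0.1625]
ee_rot: [0.0, 1.0, 0.0, 0.0]
wrist_force: [-1.4, 0.9, 5.2]
opening: 0.0158
grip_force: 30.0
```

```bash
python3 f.py
```

```text
F [-1.93671995  1.15495806  5.63301215] jig -2.2394651253637403 -0.2638337600693799
```

servo_tool:
  targets: [0,0,-0.0012,0,0,0,0,0]

```text
clock: 45.45
ee_pos: [0.4406, -0.1473, 0.1625]
ee_rot: [0.0, 1.0, 0.0, 0.0]
wrist_force: [-0.3, 0.8, 3.8]
opening: 0.0158
grip_force: 30.0
```

servo_tool:
  targets: [0,0,0,0,0,0,0,0,0,0,0,0,0,0,0,0,0,0,0,0,0,0,0,0]
  claw: 0.06

```text
clock: 46.2
ee_pos: [0.4404, -0.1472, 0.1622]
ee_rot: [-0.0, 1.0, 0.0, 0.0]
wrist_force: [-0.3, 0.1, 0.1]
opening: 0.0497
grip_force: 0.0
```

servo_tool:
  targets: [0,0,-0.05,0,0,0,-0.08,0,0,0,-0.08,0,-0.08,0,0,0,-0.08,0,0,0,0,0,0,0,0,0,0,0]

```text
clock: 47.08
ee_pos: [0.361, -0.1474, 0.2676]
ee_rot: [0.0, 1.0, -0.0, 0.001]
wrist_force: [-1.4, 0.2, -0.4]
opening: 0.0496
grip_force: 0.0
```

```bash
python3 edg.py; python3 - <<'E'
from h import *
c=viewer.camera("side");s=sensors.get_state();print(s["ee_pos"],s["clock"],s["wrist_force"])
g=cv2.cvtColor(c["pixels"],cv2.COLOR_RGB2HSV)[...,1]//8
for r in list(range(146,206,1)): print(r," ".join("%2d"%x for x in g[r,316:338]))
E
```

```text
L+y z6 rel yaw 0.002  mid jig (-43.6 -4.0) n=13
R-y z12 rel yaw 0.027  mid jig (-49.0 -59.6) n=11
B-x z6 rel yaw 0.047  mid jig (-87.3 -32.1) n=15
T+x z12 rel yaw -0.005  mid jig (2.6 -29.1) n=14
[ 0.36126315 -0.14737513  0.26736446] 47.175 [-0.1792831  -0.6202319  -0.19562776]
146  5  4  5  4  4  4  4  5  5  4  4  5  4  4  5  4  4  5  4  4  4  5
147  3  3  2  3  3  2  2  3  3  2  2  1  4  2  3  3  3  4  4  4  5  4
148  2  3  1  1  3  2  2  2  2  1  2  3  7  3  0  2  2  2  4  4  5  4
149  3  3  4  1  4  2  3  1  6 14 12 14 14 13 13  2  4  3  4  4  4  5
150  4  4  3  2  4  2  3  1  7 15 15 14 14 15 14 11  0  1  3  5  5  5
151  3  2  3  3  3  2  2  2  7 14 14 13 14 14 15 13  1  2  3  5  5  5
152  3  2  3  1  2  3  2  2  6 14 14 14 13 14 14 12  1  2  4  5  4  5
153  4  2  3  4  3  1  2  2  5 16 14 14 13 15 16 13  1  3  2  4  4  4
154  2  3  3  2  3  4  2  2  4 15 15 14 16 15 16  4  2  1  4  0  1  2
155  2  2  3  3  2  3  0  1 11 14 14 14 14 14 14  1  1  2  4  4  4  5
156  4  1  0  2  1  4  1  0 15 14 14 13 14 14 14 10  0  0  1  4  5  4
157  1  0  1  2  0  0  1  1 14 14 14 13 14 14 14  2
[... 2678 characters left out ...]

196 23 23 23 20 11  9 22 19 19 19 19 19 20 19  9  5  6  6  6  6  6  6
197 26 24 25 20  8  6 22 20 18 19 19 19 20 16  7  6  6  6  6  6  6  6
198 27 28 24 12  6  6 12 21 19 18 20 20 19  9  6  6  6  6  6  6  7  6
199  3  2  3  3  5  6  6 22 20 19 19 21 11  6  6  6  6  6  6  6  6  6
200  4  4  5  5  6  6  5 12 21 21 20 17  7  6  6  6  6  6  6  6  6  6
201  2  3  3  3  5  6  5  6 17 23 19  9  6  6  6  6  6  6  6  6  6  6
202  2  2  2  3  4  6  6  6  6  5  4  6  6  6  6  6  6  6  6  6  6  6
203  3  3  3  4  5  6  6  6  4  0  3  6  6  6  6  6  6  6  6  6  6  6
204  6  6  6  6  6  6  7  6  4  2  4  5  6  6  6  6  6  6  6  6  6  6
205  7  6  6  6  6  6  6  7  3  2  4  5  6  6  6  6  6  6  6  6  6  6
```

```bash
python3 pan.py; python3 look.py fin; python3 - <<'E'
from fit import *
import pickle
np.set_printoptions(precision=4,suppress=True)
for f in("C0.pkl","fin.pkl"):
    C=pickle.load(open(f,"rb"))
    for n in("side","top"):
        g=[np.array(x) for x in((.6655,.0565,-.657),)][0]
        j,_=refine(g,C[n],JS[n],(.006,.006,.02))
        home=place(j,np.array([[-.045,-.03,0]]))[0,:2]
        if f=="fin.pkl":
            p,s=refine([*home,j[2]],C[n],PS[n],(.008,.008,.06)); k=p[:2]-home;a=j[2]
            print(n,"jig",j,"panel off home mm",1e3*np.array([np.cos(a)*k[0]+np.sin(a)*k[1],-np.sin(a)*k[0]+np.cos(a)*k[1]]),"ang",p[2]-a,s)
E
```

```text
panel [ 0.6085  0.0594 -0.6762] cost 60.05490196078431 of 585 corner jig mm [-2.6244 -3.4059] ang -0.014886528170412694
[ 0.361  -0.1472  0.2671] yaw 0.0006073537188437765 tip [ 0.445  -0.1472  0.1575] [0.6866 0.2624 0.7179] 47.325
tip jig -0.05018842474052222 -0.2959489946705173
side jig [ 0.6667  0.0586 -0.6499] panel off home mm [-0.4594 -0.2364] ang 0.03877471346394179 785.0282592773438
top jig [ 0.6674  0.0571 -0.6508] panel off home mm [-8.7826  3.3584] ang 0.0585334047811229 335.59521484375
```

```bash
python3 -c "
from cell import finish_job
print(finish_job())"
```

```text
the job is handed in; nothing more can be done
None
```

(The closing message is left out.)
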